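# Consolidate two part-filled vial trays and clamp the emptied tray on the empties

## Robot

A 6-joint arm with a two-finger parallel gripper is mounted at the origin on a cart in front of the work surface, level with it; the furniture and walls round the work are solid. World frame = base frame: x ahead of the robot, y to its left, z up, the work surface at z = 0. Lengths are in m, angles in rad, forces in N, time in s.
With the tool pointing down it reaches from about 0.325 to 0.9 m from the base axis. Payload 6.1 kg.
Tool frame: the origin (TCP) lies midway between the tips of the shut fingers; the grasp point (between the pads) lies 19 mm behind it (grip_depth is the distance from the TCP to the grasp point, in m); z points along the fingers, y is the direction in which the jaws open and shut (so a half turn about z gives the same grasp; the last joint's range is limited). The gripper opens to 85 mm and grips with 20 to 120 N. Pads are 22 mm wide; open, the fingers measure 114 mm over their backs; the gripper's body (76 mm by 85 mm) begins 54 mm behind the grasp point. The pads swing forward as they close: fully open they stand 13 mm farther back than shut.
Start: joints at [1.1, 0.22, 1.526, -0, 1.395, -0.126], TCP at [0.211, 0.588, 0.231] pointing down, gripper open.
Joint ranges: [-2.98, 2.98], [-0.91, 2.08], [0.09, 2.57], [-1.24, 4.39], [0.2, 2.65], [-2.68, 2.68]. Speed limits (rad/s): [2.57, 2.57, 3.01, 3.14, 3.14, 3.14].

## Interface

Orientations are given as [roll, pitch, yaw] about the fixed x, y, z axes, in that order (R = Rz(yaw) Ry(pitch) Rx(roll)).
In Python, from plant import * gives the robot as it stands. The module is installed in compiled form; this text tells all that it offers.
- The arm moves only by the tool play_rows, never from a script. Its argument "series" is a list that holds one entry, the list of rows, each a list of 7 numbers: the turn, a rotation vector about the tool's x, y, z in units of 180 degrees (1.0 is 180 degrees), then the shift along the tool's x, y, z in units of 0.2 m (1.0 is 0.2 m), then the opening, from -1 (shut) to 1 (fully open). A call has 1 to 20 rows; each row is the pose to reach, as a shift and turn from the pose commanded when the call began, along the tool's axes at that moment, turning the shorter way round; what a row does not reach only later rows make up. A row lasts 1/8 s, in which the tool goes at most 62.5 mm and 10.7 degrees, less where a joint would pass 70% of its speed; a pose out of reach is approached as far as the arm can. A call with a number of a shift or a turn outside -1 to 1 is refused whole. A call with a gripper value outside its range is refused whole. The fingers move at their own pace and stop on an object; "squeeze" is the grip in N (left out, the last holds). Time passes only in rows, so rows that repeat a pose let the fingers close. It gives the time, the measured TCP pose, the force and the opening at its end, in the units of the state.
- sense(): the state, without advancing time (a new reading comes with each control period).
- get_image(name): name is "side" or "top" or "wrist"; returns (picture, depth): 420x560x3 uint8, red, green, blue; 420x560 float32, m along the optical axis (not along the pixel's ray), 0 where there is no reading.
- camera_model(name): a dict with "vfov" (degrees; the focal length in pixels is half the picture's height over the tangent of half this angle, whatever the lens; pixels are square), "cx", "cy" (the principal point, pixels), "position" and "orientation" of the camera in the world; the wrist camera has in their place "tool_from_camera" (4x4, takes a point from camera to tool coordinates, whose origin is the TCP and whose axes are the flange's). Camera axes: x right, y down, z forward; pixel columns grow to the right and rows downward; lengths in m; the calibration is good to about 2 mm. A picture is of the moment at which its call begins: read the wrist's pose just before it. camera_model takes no time and is no camera call.
- sign_off(): hands the job in, once; it reports no verdict.
Trained networks look in the newest picture that a camera, given by its name, has taken for a name from the list of things; names that differ only in an ending like _2 or _b are one class to them, and where a whole thing is asked for, a point or a joint stands for the part that bears it (a point fixed in the world has none). Each returns a list of dicts, best first, with "score" (0 to 1); they miss things now and then, are a little off and sometimes report something else, mostly with a low value. They report only what shows in the picture. A call takes as long as a camera call. They do not tell look-alikes from the thing itself.
- find_in(camera, name): "at" ([x, y, z] in m, in the coordinates of the camera as it stood for that picture, good to about 4 mm: the middle of the surface that is visible of it).
- trace(camera, name): "mask" (420x560 bool, what is visible of it).
- landmark_of(camera, name): "at" ([x, y, z] in m, in the coordinates of the camera as it stood for that picture, good to about 4 mm: a listed point, or the origin of a listed thing).
The state is a dict: "time_s": time; "qpos": joint angles; "joint_velocities": joint speeds; "joint_torque": joint torques, N m; "ee_pos": TCP position; "tcp_rot": TCP orientation; "wrist_force": force on the tool from outside, world axes, zero at the start; "ft_torque": the same for the moment, N m; "grip_width": finger opening in m.
Only numpy, scipy, OpenCV 4.12 (cv2) and the standard library are available. Lean on these libraries where they do the work, as an engineer would, in place of code of your own. Each camera call takes 0.05 s, during which the arm holds its last target.

## Task

The two vial trays in the sloping rack are part-filled: move the vials of the emptier tray into the free cells of the fuller one, so that this one is full and stays in the rack with every vial stood home in a cell of its own. Then lift the emptied tray out, lay it on the empty tray in the carrier, and clamp it against the end stop by turning the black knob clockwise just until you feel its slip clutch let go, and no more than some 20 degrees beyond. Do not let a vial fall over, and leave the brass weight where it is.

Things in the scene. Friction and masses are not known exactly. Their poses are not given: they have to be found in the camera images.
- sample_a_mid (a point): closed glass sample vial, 51 mm tall: round glass body 20-21 mm across to 40 mm up, then a black cap 18 mm across; this point is its centre, 25.5 mm from either end on its axis; z runs along the vial towards the cap. Starts in the fuller tray
- sample_b_mid (a point): closed glass sample vial, 51 mm tall: round glass body 20-21 mm across to 40 mm up, then a black cap 18 mm across; this point is its centre, 25.5 mm from either end on its axis; z runs along the vial towards the cap. Starts in the fuller tray
- sample_c_mid (a point): closed glass sample vial, 51 mm tall: round glass body 20-21 mm across to 40 mm up, then a black cap 18 mm across; this point is its centre, 25.5 mm from either end on its axis; z runs along the vial towards the cap. Starts in the fuller tray
- sample_d_mid (a point): closed glass sample vial, 51 mm tall: round glass body 20-21 mm across to 40 mm up, then a black cap 18 mm across; this point is its centre, 25.5 mm from either end on its axis; z runs along the vial towards the cap. Starts in the emptier tray
- sample_e_mid (a point): closed glass sample vial, 51 mm tall: round glass body 20-21 mm across to 40 mm up, then a black cap 18 mm across; this point is its centre, 25.5 mm from either end on its axis; z runs along the vial towards the cap. Starts in the emptier tray
- fuller_tray_mid (a point): fuller tray, in one half of the sloping rack: white plastic, 29 mm wide (x), 143 long (y; 151 over the 3 mm thick end flanges at the top), 24 high (z). One row of five cells, centres at y = -56, -28, 0, 28, 56 mm, each 26 mm along y, 24 along x, floor 2.5 mm, dividers 21 mm high. Starts with vials at y = -56, -28 and 28; 0 and 56 are free. This point: middle of the tray, 12 mm up
- emptier_tray_mid (a point): emptier tray, in the other half of the rack; same tray, loose, about 90 g. Starts with vials at y = -28 and 56 mm. This point: middle of the tray, half-way up (12 mm). In any tray a standing vial's centre is 16 mm above this height along the tray's z, and in the rack it rests against the lower (-x) long wall of its cell, 2 mm off the cell's middle
- spare_tray_mid (a point): the empty tray that already lies in the carrier; same tray. This point: its middle, half-way up (12 mm); y along it
- rack_bed (a point): sloping rack of grey folded sheet metal, 335 mm long (y), 90 deep (x), fixed. This point: middle of the bed, 46 mm above the table; the axes here are level. The bed rises 30 degrees towards +x, so trays and vials in it lean 30 degrees back to -x (the robot's side). The trays lie end to end along y; a lip stands 19 mm above the bed's upper edge, 47 mm up the slope
- rack_gap (a point): middle of the rack, 14 mm above the bed, between the two trays. Each tray lies loosely between low round pins, 6 mm thick and 13 mm high, two on each long side, 55 mm either way from its middle; along the middle 90 mm of each long side the bed is clear for a finger. Trays are lifted out along their own z
- carrier_home (a point): where the middle of the second tray must come in the carrier: 44 mm above the table, z up, y along the trays. Carrier, fixed: grey base 62 x 215 mm, 8 mm thick; trays lie on it level, one on the other, between four corner guides (54 mm high, 48 to 64 mm from the middle along y, 32 mm apart, 40 at the flared mouths). Along the middle 90 mm both long sides are open
- carrier_stop (a point): top of the carrier's fixed end stop, at its inner face (75.5 mm to -y of the middle, 56 mm above the table; it flares outwards to 65 mm). A tray's end flange comes to lie against this face. At the other end (+y) the cam leaves at least 2.5 mm more than a tray's length free at the start, so lay the tray in about 1.5 mm off the stop
- cam_collar (a point): steel cam of the clamp beyond the +y end of the trays, 101.5 mm from the carrier's middle: an eccentric disc 44 mm across, 43 to 56 mm above the table, that turns on a vertical spindle with the knob and pushes the upper tray's end towards the stop. This point: on the spindle, 58 mm above the table. How far it must turn is not known beforehand: 0.3 to 1.7 rad
- knob_grip (a point): black fluted knob on it, 31 mm across, 61 to 87 mm above the table; this point: its middle, 74 mm up. Turned clockwise seen from above it is free (0.05 N m) till the cam bears on the tray; then the torque rises over some 0.2 rad to about 0.5 N m (0.3 once the hand stops), the slip clutch inside lets go and the knob turns on alone. It has let go for good after 0.1 rad of slip
- brass_weight: round brass book weight, 49 mm across and high, origin under its middle; a bystander
- emptier_tray: the emptier tray itself, origin under its middle, axes as above
- spare_tray: the empty tray in the carrier itself, origin under its middle
There are look-alikes about, which are no part of the job. Leave any blue look-alike of the part that bears fuller_tray_mid alone.

How it is judged:
By the outcome, as a careful person would: the job done as asked, in the order asked, and still so for the second after the job is handed in, with the robot touching nothing.
It also fails if it takes over 72 s, if anything falls off the work surface, if the arm or the gripper's body presses on something with over 40 N, if the wrist force passes 120 N, or if a joint passes its speed limit or range.

## Working session

There is one attempt and no reset: what is moved stays moved. The work goes in short steps, Python scripts to look and compute and a tool call to move; the robot and the scene stay as the last step left them, time stands still between calls to the robot, and variables do not carry over. Pictures are saved under pics/ and viewed, and the job is handed in when it is done.

Besides the shell and the picture viewer there is one more tool, called after "Call:" as name(argument=value, ...), one argument or row to a line, values as JSON. play_rows: Moves the arm, as the interface text tells. Its arguments: {"type":"object","properties":{"series":{"type":"array","items":{"type":"array","items":{"type":"array","items":{"type":"number"}}}},"squeeze":{"type":"number"}},"required":["series"]}

```bash
mkdir -p pics; ls; cat > h.py <<'E'
from plant import *
import numpy as np, cv2
from scipy.spatial.transform import Rotation as R
def tcp(s=None):
    s=s or sense()
    T=np.eye(4); r=np.array(s["tcp_rot"])
    T[:3,:3]=r if r.shape==(3,3) else R.from_euler('xyz',r).as_matrix(); T[:3,3]=s["ee_pos"]; return T
def camT(name,T=None):
    m=camera_model(name)
    if "tool_from_camera" in m: return (tcp() if T is None else T)@np.array(m["tool_from_camera"])
    C=np.eye(4); o=np.array(m["orientation"]); 
    C[:3,:3]=o if o.shape==(3,3) else R.from_euler('xyz',o).as_matrix(); C[:3,3]=m["position"]; return C
def w(C,p): return C[:3,:3]@np.array(p)+C[:3,3]
def foc(m): return 210/np.tan(np.radians(m["vfov"])/2)
def unproj(name,C,depth):
    m=camera_model(name);f=foc(m)
    v,u=np.mgrid[0:420,0:560]
    P=np.stack([(u-m["cx"])/f*depth,(v-m["cy"])/f*depth,depth],-1)
    return P@C[:3,:3].T+C[:3,3]
def px(name,C,p):
    m=camera_model(name);f=foc(m)
    c=C[:3,:3].T@(np.array(p)-C[:3,3]); return c[0]/c[2]*f+m["cx"],c[1]/c[2]*f+m["cy"]
E
python3 - <<'E'
from h import *
s=sense();print(s)
for n in ("side","top","wrist"):
    m=camera_model(n);print(n,m)
    C=camT(n);im,d=get_image(n);cv2.imwrite(f"pics/{n}0.png",im[:,:,::-1]);np.savez(f"pics/{n}0.npz",d=d,C=C,im=im)
    for k in ["sample_a_mid","fuller_tray_mid","emptier_tray_mid","spare_tray_mid","rack_bed","rack_gap","carrier_home","carrier_stop","cam_collar","knob_grip","brass_weight"]:
        print(n,k,[(np.round(w(C,x["at"]),4).tolist(),round(x["score"],2)) for x in landmark_of(n,k)])
E
```

```text
pics
{'time_s': 0.0, 'qpos': array([ 1.09992514e+00,  2.21208731e-01,  1.52765455e+00, -2.11497167e-05,
        1.39470833e+00, -1.26096640e-01]), 'joint_velocities': array([ 2.39404136e-03,  9.02359476e-04, -3.03295044e-04,  2.48653459e-03,
       -9.67235014e-05,  2.36277824e-03]), 'joint_torque': array([ 6.32424853e-04, -4.96922851e+01, -3.89382148e+01, -2.69653328e-04,
        1.15671565e-02, -5.98319934e-05]), 'ee_pos': array([0.21096156, 0.58765312, 0.23018704]), 'tcp_rot': array([-3.13962679e+00, -2.28228430e-04,  2.79682161e+00]), 'wrist_force': array([-0.84502448, -0.6342031 , -0.17210678]), 'ft_torque': array([-0.04228323,  0.0054128 ,  0.03008908]), 'grip_width': 0.0855578386367873}
side {'vfov': 55.7799397493937, 'cx': 276.2914754902548, 'cy': 208.62612889070635, 'position': array([ 0.06277272, -0.61044365,  0.73149561]), 'orientation': array([-2.27049471e+00, -1.84803995e-03, -5.74288711e-01])}
side sample_a_mid [([0.4919, 0.0119, 0.0686], 0.68)]
side fuller_tray_mid [([0.4984, 0.0684, 0.0506], 0.7), ([0.373, 0.4435, 0.0152], 0.62), ([0.3654, 0.2438, 0.0133], 0.55), ([0.
[... 1745 characters left out ...]
3440245, 'cy': 207.21528899510056, 'tool_from_camera': array([[-7.43494259e-04, -9.45040725e-01, -3.26951794e-01,
         8.42823686e-02],
       [ 9.99999669e-01, -5.94543440e-04, -5.55513846e-04,
        -1.24417790e-03],
       [ 3.30596164e-04, -3.26952098e-01,  9.45040854e-01,
        -1.43959940e-01],
       [ 0.00000000e+00,  0.00000000e+00,  0.00000000e+00,
         1.00000000e+00]])}
wrist sample_a_mid []
wrist fuller_tray_mid [([0.3654, 0.2453, 0.0135], 0.92), ([0.3735, 0.4388, 0.0134], 0.77)]
wrist emptier_tray_mid []
wrist spare_tray_mid []
wrist rack_bed []
wrist rack_gap []
wrist carrier_home []
wrist carrier_stop []
wrist cam_collar []
wrist knob_grip []
wrist brass_weight []
```

View pics/side0.png

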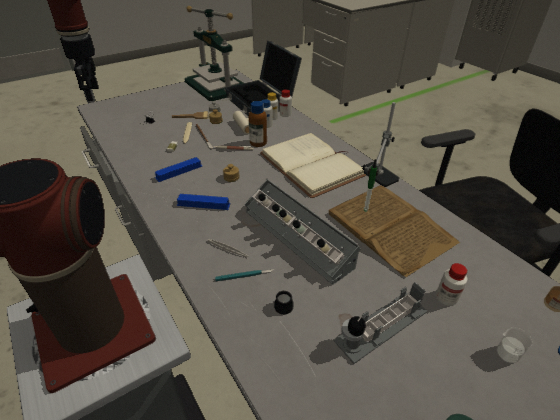

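View pics/top0.png

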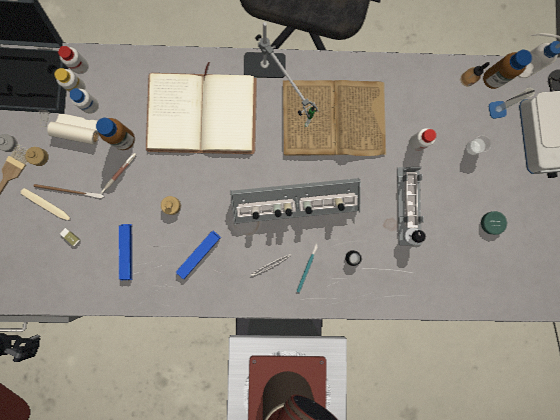

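```bash
python3 - <<'E'
from h import *
z=np.load("pics/top0.npz");C=z['C'];d=z['d'];im=z['im']
for p in ([.515,-.01,.06],[.527,-.32,.03]):print(px("top",C,p))
u,v=map(int,px("top",C,[.515,-.01,.06]))
a=cv2.resize(im[v-60:v+60,u-100:u+100],(800,480),interpolation=2);cv2.imwrite("pics/top0z.png",a[:,:,::-1])
z=np.load("pics/side0.npz");C=z['C'];im=z['im']
u,v=map(int,px("side",C,[.515,-.01,.06]))
print(u,v)
a=cv2.resize(im[v-75:v+75,u-100:u+100],(800,600),interpolation=2);cv2.imwrite("pics/side0z.png",a[:,:,::-1])
E
```

```text
(np.float64(295.88921177314666), np.float64(200.54609004655714))
(np.float64(409.57305866469767), np.float64(199.40811278690296))
296 220
```

View zooms.

View pics/top0z.png

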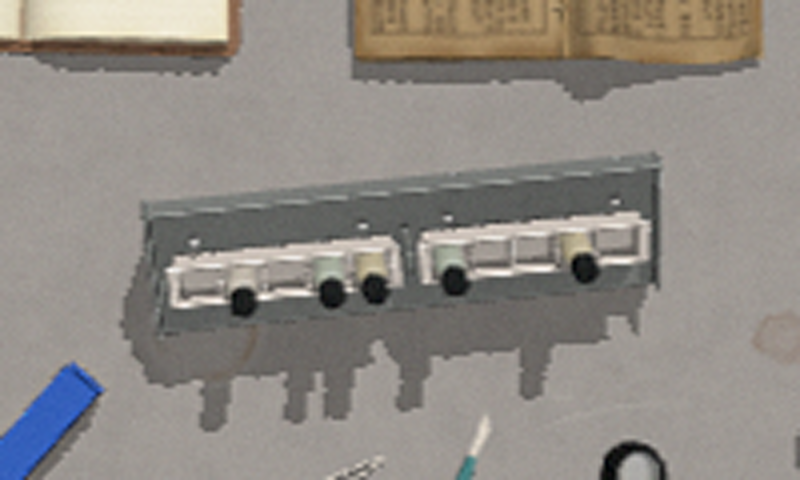

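View pics/side0z.png

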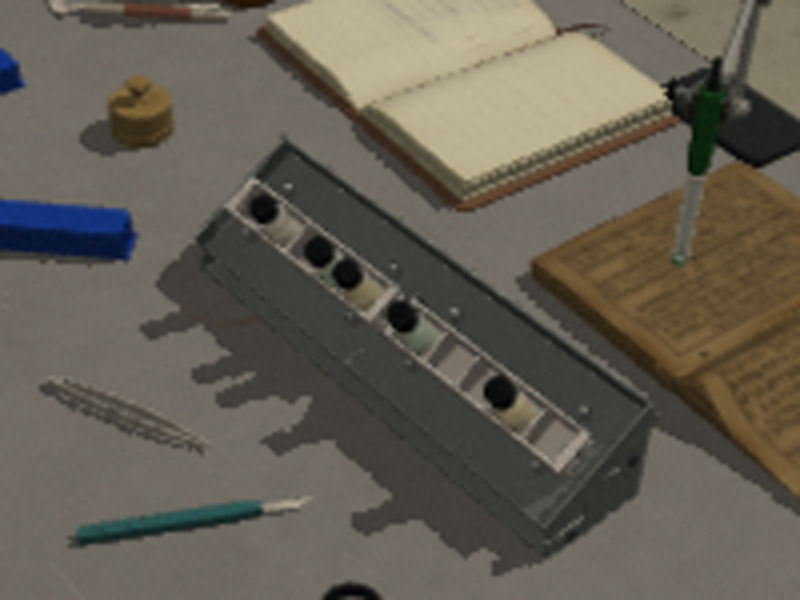

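```bash
cat >> h.py <<'E'
PSI=np.radians(6.4)
def rackR(psi=PSI):
    c,s=np.cos(psi),np.sin(psi); xr=np.array([c,s,0]); yr=np.array([-s,c,0]); z=np.array([0,0,1.])
    a=np.radians(30); xs=np.cos(a)*xr+np.sin(a)*z; n=-np.sin(a)*xr+np.cos(a)*z
    return xs,yr,n
def toolR(psi=PSI):
    xs,yr,n=rackR(psi); return np.stack([yr,xs,-n],1)
def rel(Rt,pt,T=None):
    T=tcp() if T is None else T
    r=R.from_matrix(T[:3,:3].T@Rt).as_rotvec()/np.pi
    d=T[:3,:3].T@(np.array(pt)-T[:3,3])/0.2
    n=max(np.linalg.norm(d)*.2/.0625,np.linalg.norm(r)*180/10.7)
    return np.round(r,4).tolist()+np.round(d,4).tolist(),"rows>=%.1f"%n
E
python3 - <<'E'
from h import *
print(rel(toolR(),[.43,-.02,.193]))
E
```

```text
([-0.1489, -0.0928, 0.3462, -2.0573, -2.4923, 0.1916], 'rows>=10.4')
```

Call:
play_rows(
  series=[
    [[0,0,0,-0.41,-0.5,0,1],[0,0,0,-0.82,-1.0,0,1],[-0.05,-0.03,0.115,-0.82,-1.0,0.05,0.3],[-0.07,-0.045,0.17,-0.82,-1.0,0.05,0.3],[-0.07,-0.045,0.17,-0.82,-1.0,0.05,0.3],[-0.07,-0.045,0.17,-0.82,-1.0,0.05,0.3]],
  ],
)

```text
time_s: 2.55
ee_pos: [0.2979, 0.3432, 0.2213]
tcp_rot: [2.892, 0.076, 2.246]
wrist_force: [0.3, -0.2, -0.8]
grip_width: 0.0555
```

```bash
python3 - <<'E'
from h import *
print(sense()["time_s"],rel(toolR(),[.43,-.02,.193]))
E
```

```text
2.55 ([-0.0782, -0.0458, 0.1753, -1.8143, -0.6689, 0.119], 'rows>=6.2')
```

Call:
play_rows(
  series=[
    [[-0.02,-0.01,0.04,-0.3,-0.11,0.02,0.3],[-0.04,-0.02,0.09,-0.6,-0.22,0.04,0.3],[-0.06,-0.035,0.13,-0.95,-0.34,0.06,0.3],[-0.0782,-0.0458,0.1753,-0.95,-0.34,0.06,0.3]],
  ],
)

```text
time_s: 3.05
ee_pos: [0.3707, 0.1516, 0.2076]
tcp_rot: [2.616, 0.001, 1.674]
wrist_force: [0.7, 0.1, -0.4]
grip_width: 0.0554
```

```bash
python3 - <<'E'
from h import *
print(sense()["time_s"],rel(toolR(),[.43,-.02,.193]))
E
```

```text
3.05 ([0.0005, 0.0015, -0.0022, -0.884, 0.1415, 0.167], 'rows>=2.9')
```

Call:
play_rows(
  series=[
    [[0,0,0,-0.3,0.05,0.05,0.3],[0,0,0,-0.6,0.1,0.1,0.3],[0,0,0,-0.85,0.14,0.15,0.3],[0,0,0,-0.85,0.14,0.15,0.3],[0,0,0,-0.85,0.14,0.15,0.3]],
  ],
)

```text
time_s: 3.68
ee_pos: [0.4277, -0.009, 0.1955]
tcp_rot: [2.621, 0.0, 1.684]
wrist_force: [0.7, -0.3, -0.1]
grip_width: 0.0552
```

```bash
python3 - <<'E'
from h import *
s=sense();T=tcp(s);print(s["time_s"],s["ee_pos"],s["tcp_rot"],s["qpos"],abs(s["joint_velocities"]).max())
n="wrist";C=camT(n,T);im,d=get_image(n);cv2.imwrite("pics/w1.png",im[:,:,::-1]);np.savez("pics/w1.npz",d=d,C=C,im=im,T=T)
for k in ["sample_a_mid","fuller_tray_mid","emptier_tray_mid","rack_bed","rack_gap"]:
    print(n,k,[(np.round(w(C,x["at"]),4).tolist(),round(x["score"],2)) for x in landmark_of(n,k)])
E
```

```text
3.675 [ 0.4277391  -0.00903456  0.19547715] [2.62060234e+00 3.26785755e-04 1.68413916e+00] [-0.40747512 -0.76133363  2.46404744  0.29889999  0.99772191 -0.62735386] 0.07691142015580252
wrist sample_a_mid [([0.4932, 0.0082, 0.0705], 0.78)]
wrist fuller_tray_mid [([0.4981, 0.0648, 0.0564], 0.62), ([0.5152, -0.0941, 0.0591], 0.5)]
wrist emptier_tray_mid [([0.5168, -0.0952, 0.0558], 0.58)]
wrist rack_bed [([0.5182, -0.0136, 0.0486], 0.66), ([0.4965, 0.063, 0.0603], 0.45), ([0.4916, 0.0071, 0.072], 0.25)]
wrist rack_gap [([0.5081, -0.0151, 0.0587], 0.75)]
```

View pics/w1.png

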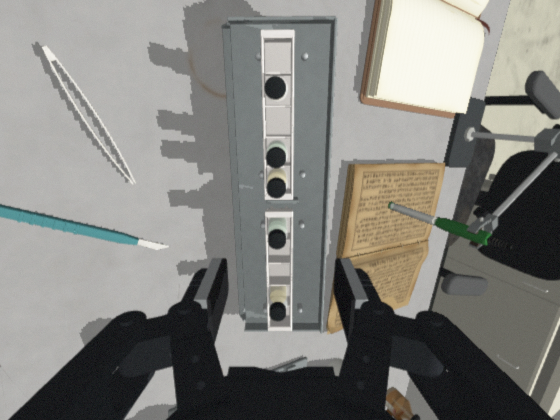

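```bash
python3 - <<'E'
from h import *
z=np.load("pics/w1.npz");C=z['C'];d=z['d'];im=z['im'].astype(int)
P=unproj("wrist",C,d)
xs,yr,n=rackR(); O=np.array([.5165,-.0115,.0465])
L=(P-O)@np.stack([xs,yr,n],1)
ok=(d>0)&(abs(L[...,0])<.045)&(abs(L[...,1])<.16)&(d<.5)
br=im.sum(2)
white=ok&(br>420)&(L[...,2]>.015)&(L[...,2]<.032)
bed=ok&(abs(L[...,2])<.008)&(abs(L[...,0])>.022)&(abs(L[...,0])<.04)
A=np.c_[L[bed][:,0:2],np.ones(bed.sum())]
print("bed plane fit z=ax+by+c",np.linalg.lstsq(A,L[bed][:,2],rcond=None)[0],bed.sum())
# edges of trays top rim
for nm,lo,hi in (("full",.005,.16),("empt",-.16,-.005)):
    m=white&(L[...,1]>lo)&(L[...,1]<hi)&(L[...,2]>.020)
    q=L[m];print(nm,m.sum(),"n",np.percentile(q[:,2],[5,50,95]).round(4),"x",np.percentile(q[:,0],[1,50,99]).round(4),"y",q[:,1].min().round(4),q[:,1].max().round(4))
    r=cv2.minAreaRect((q[:,:2]*1000).astype(np.float32));print(r)
caps=ok&(L[...,2]>.045)&(L[...,2]<.060)&(br<150)
nl,lab,st,ce=cv2.connectedComponentsWithStats(caps.astype(np.uint8))
for i in range(1,nl):
    if st[i,4]<60: continue
    q=L[lab==i]; c=cv2.minEnclosingCircle((q[:,:2]*1000).astype(np.float32)); print("cap",st[i,4],q.mean(0).round(4),np.median(q[:,2]).round(4),c)
E
```

```text
bed plane fit z=ax+by+c [0.00031657 0.00264782 0.00212652] 9725
full 1473 n [0.0224 0.0261 0.0276] x [-0.0191 -0.0042  0.0098] y 0.005 0.1533
((12.893287658691406, 79.19261169433594), (64.40535736083984, 148.30148315429688), 0.1656356155872345)
empt 1034 n [0.022  0.0256 0.0289] x [-0.0181 -0.0024  0.0106] y -0.1597 -0.0093
((-3.620697021484375, -84.47332000732422), (28.88217544555664, 150.39175415039062), 0.34618666768074036)
cap 322 [-0.0066  0.1068  0.0562] 0.0561 ((-6.686692714691162, 106.68775177001953), 7.816222667694092)
cap 278 [-0.0062  0.0507  0.0559] 0.0559 ((-5.936970233917236, 50.346858978271484), 8.215912818908691)
cap 262 [-0.0059  0.0238  0.0555] 0.0558 ((-5.931964874267578, 23.148910522460938), 8.095463752746582)
cap 245 [-0.0056 -0.0266  0.0549] 0.0555 ((-5.671637058258057, -27.61475944519043), 8.241558074951172)
cap 226 [-0.0052 -0.1097  0.0539] 0.0551 ((-5.622830390930176, -111.70118713378906), 8.663531303405762)
```

```bash
sed -i 's/PSI=np.radians(6.4)/PSI=np.radians(6.75)/' h.py; cat >> h.py <<'E'
O=np.array([.5165,-.0115,.0465])
def loc(p):
    xs,yr,n=rackR(); return (np.asarray(p)-O)@np.stack([xs,yr,n],1)
def glob(l):
    xs,yr,n=rackR(); return O+np.stack([xs,yr,n],1)@np.array(l)
E
python3 - <<'E'
from h import *
z=np.load("pics/w1.npz");C=z['C'];d=z['d'];im=z['im'].astype(int)
L=loc(unproj("wrist",C,d));br=im.sum(2)
ok=(d>0)&(abs(L[...,0])<.045)&(abs(L[...,1])<.16)&(d<.5)
caps=ok&(L[...,2]>.045)&(L[...,2]<.060)&(br<150)
nl,lab,st,ce=cv2.connectedComponentsWithStats(caps.astype(np.uint8))
for i in range(1,nl):
    if st[i,4]<60: continue
    q=L[lab==i]; c=cv2.minEnclosingCircle((q[:,:2]*1000).astype(np.float32)); print("cap",q.mean(0).round(4),c)
# tray side walls: rim x by y
for a in np.arange(-.15,.15,.02):
    m=ok&(br>420)&(L[...,2]>.021)&(L[...,2]<.03)&(abs(L[...,1]-a)<.008)&(L[...,0]<.02)
    if m.sum()>10: print(round(a,3),np.percentile(L[m][:,0],[2,98]).round(4))
print("tcp",loc(tcp()[:3,3]).round(4))
for n_ in (.087,.027): print(rel(toolR(),glob([-.0055,-.111,n_])))
E
```

```text
cap [-0.0061  0.107   0.0558] ((-6.122154712677002, 106.89282989501953), 7.8149542808532715)
cap [-0.0059  0.0509  0.0557] ((-5.670543670654297, 50.54838180541992), 8.215951919555664)
cap [-0.0058  0.024   0.0554] ((-5.808146953582764, 23.347705841064453), 8.095787048339844)
cap [-0.0058 -0.0264  0.055 ] ((-5.820802688598633, -27.41805076599121), 8.236600875854492)
cap [-0.0058 -0.1095  0.0543] ((-6.225132465362549, -111.50740051269531), 8.664678573608398)
-0.15 [-0.0182  0.0098]
-0.13 [-0.0181  0.0097]
-0.11 [-0.0177  0.0095]
-0.09 [-0.0185  0.0094]
-0.07 [-0.018   0.0103]
-0.05 [-0.0185  0.0102]
-0.03 [-0.0183  0.01  ]
-0.01 [-0.0178  0.0098]
0.01 [-0.0184  0.0097]
0.03 [-0.018   0.0095]
0.05 [-0.0186  0.0094]
0.07 [-0.0181  0.0101]
0.09 [-0.0185  0.0099]
0.11 [-0.018   0.0098]
0.13 [-0.0184  0.0096]
tcp [-0.0009  0.0155  0.173 ]
([-0.0004, -0.0, 0.001, -0.6323, -0.0243, 0.4301], 'rows>=2.4')
([-0.0004, -0.0, 0.001, -0.6323, -0.0239, 0.7301], 'rows>=3.1')
```

Call:
play_rows(
  series=[
    [[0,0,0.001,-0.31,-0.02,0.2,0.0],[0,0,0.001,-0.63,-0.025,0.4,0.0],[0,0,0.001,-0.632,-0.025,0.46,0.0],[0,0,0.001,-0.632,-0.025,0.52,0.0],[0,0,0.001,-0.632,-0.025,0.52,0.0]],
  ],
)

```text
time_s: 4.6
ee_pos: [0.4896, -0.1269, 0.102]
tcp_rot: [2.622, -0.002, 1.687]
wrist_force: [-0.3, 0.0, -0.1]
grip_width: 0.0426
```

```bash
python3 - <<'E'
from h import *
s=sense();T=tcp(s);print(s["time_s"],loc(s["ee_pos"]),s["qpos"])
n="wrist";C=camT(n,T);im,d=get_image(n);cv2.imwrite("pics/w2.png",im[:,:,::-1])
L=loc(unproj("wrist",C,d));br=im.astype(int).sum(2)
ok=(d>0)&(abs(L[...,0])<.013)&(abs(L[...,1])<.16)&(d<.5)
caps=ok&(L[...,2]>.045)&(L[...,2]<.060)&(br<150)
nl,lab,st,ce=cv2.connectedComponentsWithStats(caps.astype(np.uint8))
for i in range(1,nl):
    if st[i,4]<60: continue
    q=L[lab==i]; c=cv2.minEnclosingCircle((q[:,:2]*1000).astype(np.float32)); print("cap",q.mean(0).round(4),c)
print(rel(toolR(),glob([-.006,-.111,.027])))
E
```

```text
4.6 [-0.00709253 -0.11144356  0.06823817] [-0.64647842 -0.24803224  2.34029105  0.54040791  0.73375492 -1.11050792]
cap [-0.0061  0.0142  0.0527] ((-6.126958847045898, 15.637834548950195), 5.719383716583252)
cap [-0.0085 -0.0292  0.0556] ((-6.305576801300049, -28.597665786743164), 7.833523750305176)
cap [-0.0067 -0.1103  0.0545] ((-5.918849945068359, -111.77179718017578), 8.60673713684082)
([-0.0008, -0.0, -0.0007, 0.0035, 0.0029, 0.2093], 'rows>=0.7')
```

View pics/w2.png

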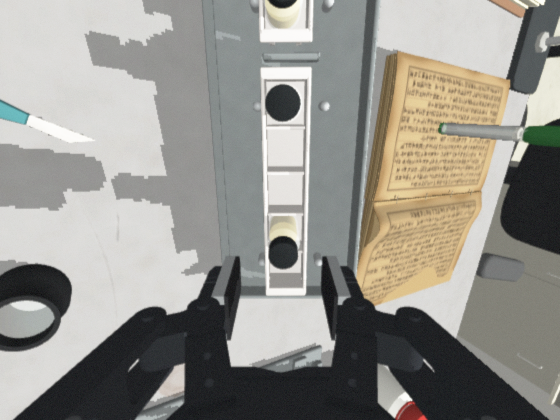

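Call:
play_rows(
  series=[
    [[0,0,0,0,0.004,0.12,0.0],[0,0,0,0,0.004,0.205,0.0],[0,0,0,0,0.004,0.205,0.0],[0,0,0,0,0.004,0.205,-0.7],[0,0,0,0,0.004,0.205,-0.7],[0,0,0,0,0.004,0.205,-0.7],[0,0,0,0,0.004,0.205,-0.7]],
  ],
  squeeze=30,
)

```text
time_s: 5.52
ee_pos: [0.5113, -0.1265, 0.0693]
tcp_rot: [2.618, 0.001, 1.684]
wrist_force: [-5.1, 1.4, 7.9]
grip_width: 0.0185
```

```bash
python3 - <<'E'
from h import *
s=sense();print(s["time_s"],loc(s["ee_pos"]),s["wrist_force"],s["grip_width"])
T=tcp(s)
# target: cell 0 of fuller at y .0787
print(rel(toolR(),glob([-.0052,.0787,.09])),rel(toolR(),glob([-.0052,.0787,.028])))
E
```

```text
5.525 [-0.00473061 -0.11361464  0.02910314] [-5.10890272  1.36203548  7.90243054] 0.01854256321772982
([-0.0001, 0.0008, -0.0011, 0.9608, -0.0058, -0.307], 'rows>=3.2') ([-0.0001, 0.0008, -0.0011, 0.9616, -0.0057, 0.003], 'rows>=3.1')
```

```bash
python3 - <<'E'
from h import *
for n in ("wrist","side"):
    C=camT(n);im,d=get_image(n)
    if n=="side":
        u,v=map(int,px(n,C,glob([0,-.11,.03])));im=cv2.resize(im[v-75:v+75,u-100:u+100],(800,600),interpolation=2)
    cv2.imwrite(f"pics/{n}3.png",im[:,:,::-1])
E
```

```text
(no output)
```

View pics/wrist3.png

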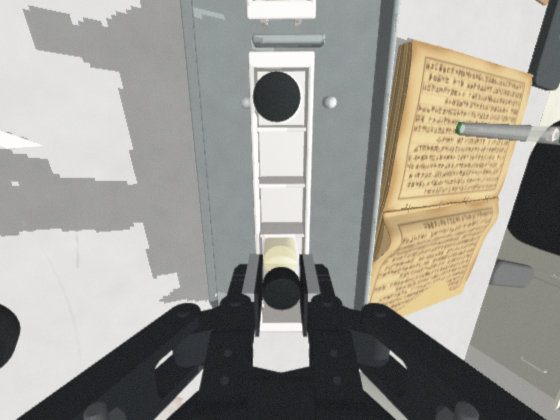

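View pics/side3.png

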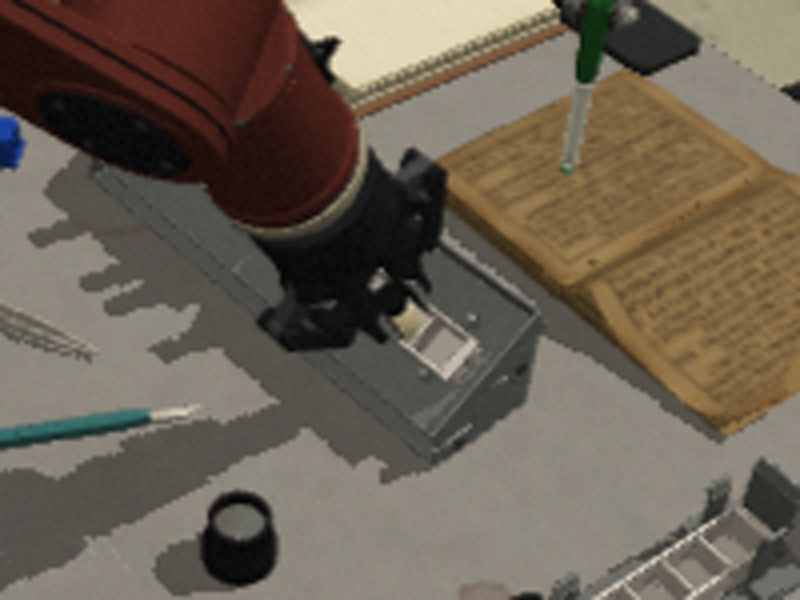

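Call:
play_rows(
  series=[
    [[0,0,0,0,0,-0.1,-0.7],[0,0,0,0,0,-0.28,-0.7],[0,0,0,0,0,-0.31,-0.7],[0,0,0,0,0,-0.31,-0.7]],
  ],
)

```text
time_s: 6.12
ee_pos: [0.4804, -0.1301, 0.1223]
tcp_rot: [2.618, 0.001, 1.684]
wrist_force: [-0.4, 0.8, -0.1]
grip_width: 0.0188
```

```bash
python3 - <<'E'
from h import *
s=sense();print(s["time_s"],loc(s["ee_pos"]),s["wrist_force"],s["grip_width"],tcp(s)[:3,:3]-toolR())
for n in ("wrist","side"):
    C=camT(n);im,d=get_image(n)
    if n=="side":
        u,v=map(int,px(n,C,glob([0,-.11,.03])));im=cv2.resize(im[v-75:v+75,u-100:u+100],(800,600),interpolation=2)
    cv2.imwrite(f"pics/{n}4.png",im[:,:,::-1])
    if n=="wrist":
        L=loc(unproj("wrist",C,d));br=im.astype(int).sum(2)
        m=(br<150)&(d>0)&(abs(L[...,0]+.005)<.009)&(abs(L[...,1]+.112)<.02)&(L[...,2]>.1)&(L[...,2]<.13)
        print(m.sum(),L[m].mean(0),np.percentile(L[m],[2,98],axis=0))
E
```

```text
6.125 [-0.0051751  -0.11357107  0.09056426] [-0.42565735  0.79567706 -0.08657117] 0.018793172572750247 [[ 5.00758117e-03  6.37978425e-04  5.46977655e-05]
 [ 5.79455060e-04 -3.85293360e-03 -3.34230529e-03]
 [-9.31340492e-04 -3.28328438e-04 -1.88976865e-04]]
1243 [-0.00475159 -0.11031636  0.11569829] [[-0.01255426 -0.11922021  0.10849573]
 [ 0.00317944 -0.10415709  0.11803868]]
```

View pics/wrist4.png

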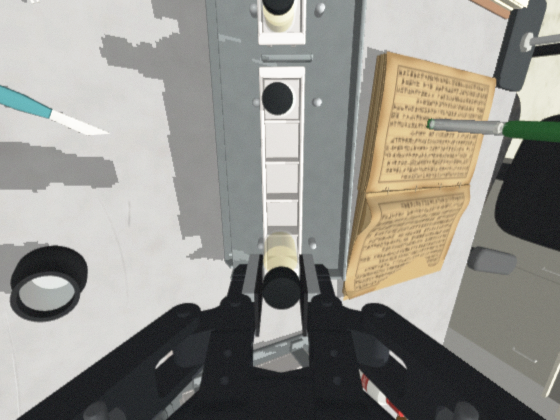

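View pics/side4.png

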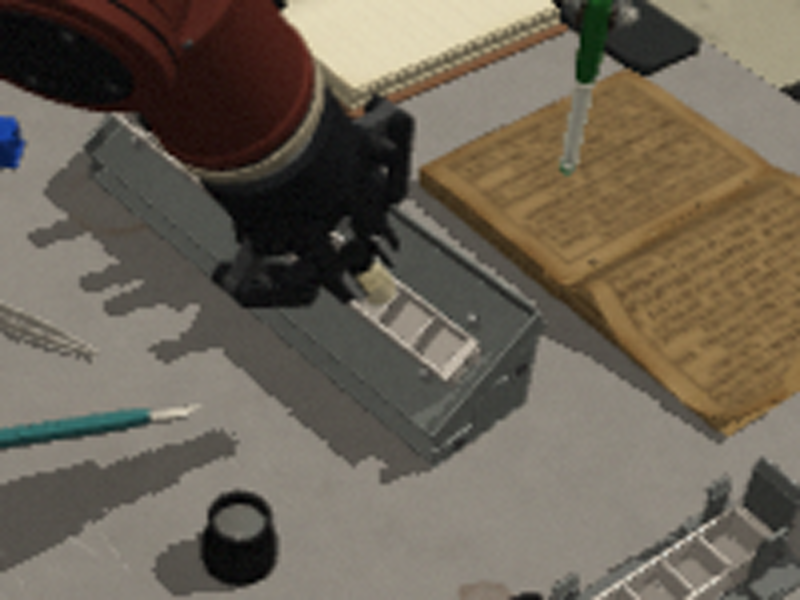

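Call:
play_rows(
  series=[
    [[0,0,0,0.25,0,0,-0.7],[0,0,0,0.55,0.001,0,-0.7],[0,0,0,0.85,0.002,0,-0.7],[0,0,0,0.952,0.003,0,-0.7],[0,0,0,0.952,0.003,0,-0.7],[0,0,0,0.952,0.003,0.05,-0.7],[0,0,0,0.952,0.003,0.1,-0.7]],
  ],
)

```text
time_s: 7.1
ee_pos: [0.4693, 0.0598, 0.1041]
tcp_rot: [2.62, -0.0, 1.683]
wrist_force: [-0.7, 0.5, -0.4]
grip_width: 0.0187
```

```bash
python3 - <<'E'
from h import *
s=sense();print(s["time_s"],loc(s["ee_pos"]),s["wrist_force"],s["grip_width"])
for n in ("wrist","side"):
    C=camT(n);im,d=get_image(n)
    if n=="side":
        u,v=map(int,px(n,C,glob([0,.08,.03])));im=cv2.resize(im[v-75:v+75,u-100:u+100],(800,600),interpolation=2)
    cv2.imwrite(f"pics/{n}5.png",im[:,:,::-1])
E
```

```text
7.1 [-0.00452627  0.07633095  0.06914186] [-0.67195518  0.50123544 -0.44063476] 0.018716349091511895
```

View pics/wrist5.png

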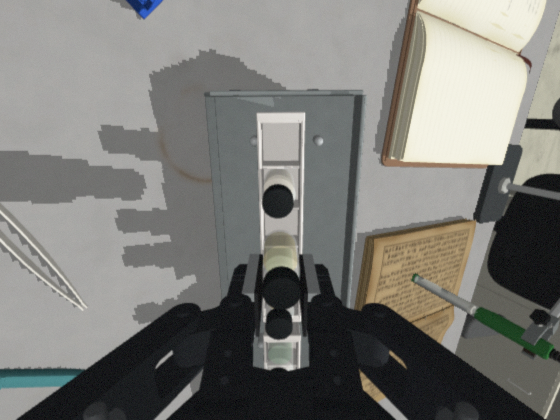

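View pics/side5.png

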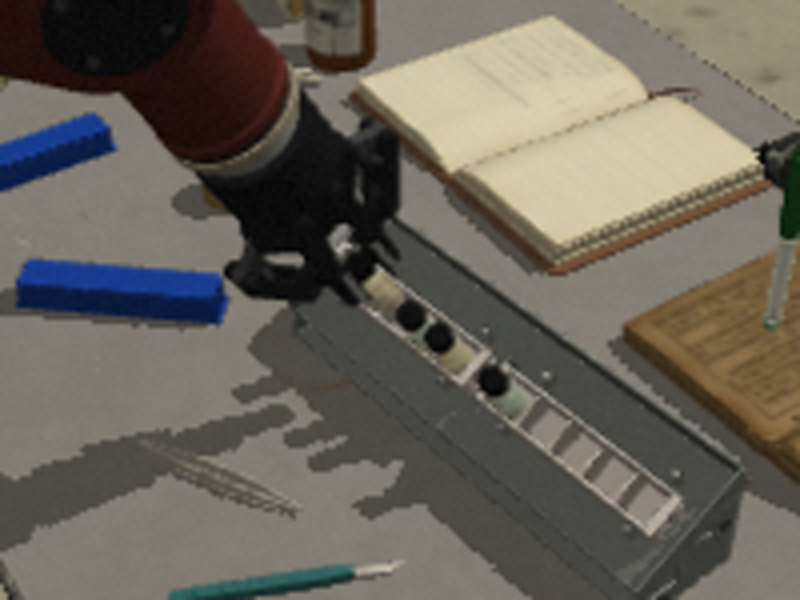

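Call:
play_rows(
  series=[
    [[0,0,0,0.002,0,0.08,-0.7],[0,0,0,0.002,0,0.15,-0.7],[0,0,0,0.002,0,0.2,-0.7],[0,0,0,0.002,0,0.205,-0.7],[0,0,0,0.002,0,0.205,-0.7]],
  ],
)

```text
time_s: 7.82
ee_pos: [0.4893, 0.0625, 0.0692]
tcp_rot: [2.621, -0.0, 1.683]
wrist_force: [-2.8, -1.4, 3.1]
grip_width: 0.0186
```

```bash
python3 - <<'E'
from h import *
s=sense();print(s["time_s"],loc(s["ee_pos"]),s["wrist_force"],s["grip_width"])
E
```

```text
7.825 [-0.00453163  0.07666719  0.02880935] [-2.79952229 -1.36160629  3.12587827] 0.018571779011491346
```

Call:
play_rows(
  series=[
    [[0,0,0,0,0,-0.005,-0.4],[0,0,0,0,0,-0.005,-0.1],[0,0,0,0,0,-0.005,0.0],[0,0,0,0,0,-0.05,0.0],[0,0,0,0,0,-0.25,0.0],[0,0,0,-0.15,0,-0.3,0.0],[0,0,0,-0.4,0,-0.3,0.0],[0,0,0,-0.52,-0.003,-0.25,0.0],[0,0,0,-0.52,-0.003,-0.2,0.0],[0,0,0,-0.52,-0.003,-0.2,0.0]],
  ],
)

```text
time_s: 9.07
ee_pos: [0.4799, -0.0413, 0.1026]
tcp_rot: [2.622, -0.002, 1.685]
wrist_force: [0.2, 1.0, 0.2]
grip_width: 0.0431
```

```bash
python3 - <<'E'
from h import *
s=sense();T=tcp(s);print(s["time_s"],loc(s["ee_pos"]))
n="wrist";C=camT(n,T);im,d=get_image(n);cv2.imwrite("pics/w6.png",im[:,:,::-1])
L=loc(unproj("wrist",C,d));br=im.astype(int).sum(2)
ok=(d>0)&(abs(L[...,0])<.013)&(abs(L[...,1])<.16)&(d<.5)
caps=ok&(L[...,2]>.045)&(L[...,2]<.060)&(br<150)
nl,lab,st,ce=cv2.connectedComponentsWithStats(caps.astype(np.uint8))
for i in range(1,nl):
    if st[i,4]<60: continue
    q=L[lab==i]; c=cv2.minEnclosingCircle((q[:,:2]*1000).astype(np.float32)); print("cap",q.mean(0).round(4),c)
print(rel(toolR(),glob([-.0057,-.028,.0275])))
E
```

```text
9.075 [-0.00641559 -0.02530907  0.06851844]
cap [-0.006   0.0993  0.0539] ((-5.984365940093994, 101.42921447753906), 6.837547302246094)
cap [-0.0061  0.0771  0.0558] ((-6.490585803985596, 77.06021881103516), 8.590666770935059)
cap [-0.0059  0.0502  0.0558] ((-6.151205062866211, 50.06975173950195), 8.280152320861816)
cap [-0.0058  0.0236  0.0555] ((-6.058051586151123, 23.149517059326172), 8.387081146240234)
cap [-0.0061 -0.0262  0.0549] ((-6.583639144897461, -27.78573226928711), 8.5023193359375)
([-0.0011, 0.0001, -0.0011, -0.0149, 0.0028, 0.2061], 'rows>=0.7')
```

View pics/w6.png

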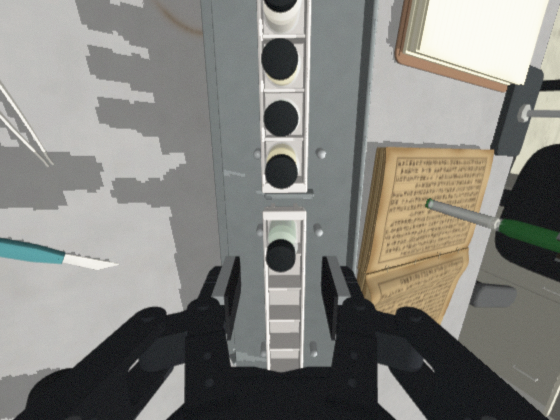

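Call:
play_rows(
  series=[
    [[0,0,-0.001,-0.01,0.003,0.1,0.0],[0,0,-0.001,-0.01,0.003,0.19,0.0],[0,0,-0.001,-0.01,0.003,0.2,0.0],[0,0,-0.001,-0.01,0.003,0.2,-0.7],[0,0,-0.001,-0.01,0.003,0.2,-0.7],[0,0,-0.001,-0.01,0.003,0.2,-0.7],[0,0,-0.001,-0.01,0.003,0.2,-0.7]],
  ],
)

```text
time_s: 10.0
ee_pos: [0.5014, -0.0419, 0.0698]
tcp_rot: [2.619, 0.001, 1.687]
wrist_force: [-5.1, 1.4, 5.6]
grip_width: 0.0187
```

```bash
python3 - <<'E'
from h import *
s=sense();print(s["time_s"],loc(s["ee_pos"]),s["wrist_force"],s["grip_width"])
E
```

```text
10.0 [-0.00444549 -0.02842597  0.02946197] [-5.11102701  1.41277419  5.63078536] 0.01869628893526432
```

Call:
play_rows(
  series=[
    [[0,0,0,0,0,-0.1,-0.7],[0,0,0,0,0,-0.28,-0.7],[0,0,0,0,0,-0.31,-0.7],[0,0,0,0.2,0,-0.31,-0.7],[0,0,0,0.45,0,-0.31,-0.7],[0,0,0,0.7,0.002,-0.31,-0.7],[0,0,0,0.811,0.003,-0.3,-0.7],[0,0,0,0.811,0.003,-0.25,-0.7],[0,0,0,0.811,0.003,-0.2,-0.7],[0,0,0,0.811,0.003,-0.2,-0.7]],
  ],
)

```text
time_s: 11.25
ee_pos: [0.4625, 0.1172, 0.1025]
tcp_rot: [2.622, 0.001, 1.687]
wrist_force: [-0.1, -0.5, 0.0]
grip_width: 0.0191
```

```bash
python3 - <<'E'
from h import *
s=sense();print(s["time_s"],loc(s["ee_pos"]),s["wrist_force"],s["grip_width"])
for n in ("wrist","side"):
    C=camT(n);im,d=get_image(n)
    if n=="side":
        u,v=map(int,px(n,C,glob([0,.13,.03])));im=cv2.resize(im[v-75:v+75,u-100:u+100],(800,600),interpolation=2)
    cv2.imwrite(f"pics/{n}7.png",im[:,:,::-1])
E
```

```text
11.25 [-0.00531745  0.13417041  0.06777079] [-0.07568791 -0.53731584  0.04579515] 0.019106566522888075
```

View pics/wrist7.png

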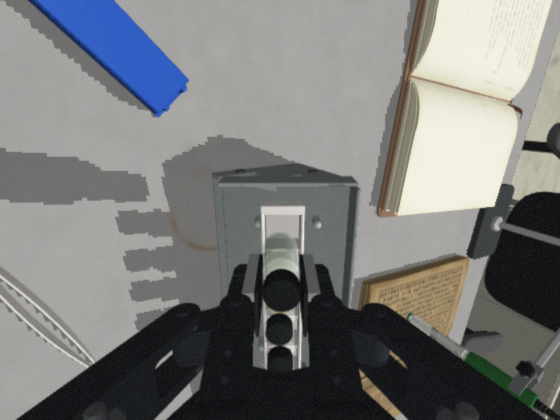

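View pics/side7.png

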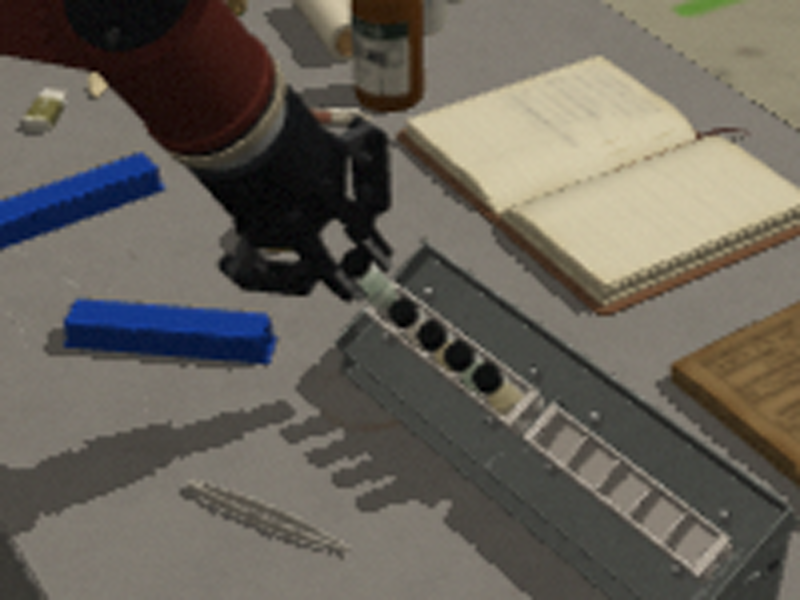

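Call:
play_rows(
  series=[
    [[0,0,0,0,0.002,0.08,-0.7],[0,0,0,0,0.002,0.15,-0.7],[0,0,0,0,0.002,0.195,-0.7],[0,0,0,0,0.002,0.2,-0.7],[0,0,0,0,0.002,0.2,-0.7]],
  ],
)

```text
time_s: 11.98
ee_pos: [0.483, 0.1192, 0.0698]
tcp_rot: [2.621, 0.001, 1.687]
wrist_force: [-11.1, -2.1, 10.5]
grip_width: 0.019
```

```bash
python3 - <<'E'
from h import *
s=sense();print(s["time_s"],loc(s["ee_pos"]),s["wrist_force"],s["grip_width"])
E
```

```text
11.975 [-0.00380765  0.13375934  0.02914876] [-11.11808814  -2.08792738  10.50828927] 0.018992314153875825
```

Call:
play_rows(
  series=[
    [[0,0,0,0,0,-0.01,-0.4],[0,0,0,0,0,-0.01,-0.1],[0,0,0,0,0,-0.01,0.0],[0,0,0,0,0,-0.05,0.0],[0,0,0,0,0,-0.25,0.0],[0,0,0,-0.15,0,-0.35,0.0],[0,0,0,-0.45,0,-0.35,0.1],[0,0,0,-0.75,0,-0.35,0.1],[0,0,0,-0.98,0,-0.35,0.1],[0,0,0,-0.98,0,-0.35,0.1],[0,0,0,-0.98,0,-0.35,0.1]],
  ],
)

```text
time_s: 13.35
ee_pos: [0.471, -0.079, 0.1303]
tcp_rot: [2.62, 0.0, 1.686]
wrist_force: [0.5, 0.1, -0.4]
grip_width: 0.0471
```

```bash
python3 - <<'E'
from h import *
s=sense();T=tcp(s);print(s["time_s"],loc(s["ee_pos"]),s["wrist_force"])
n="wrist";C=camT(n,T);im,d=get_image(n);cv2.imwrite("pics/w8.png",im[:,:,::-1])
L=loc(unproj("wrist",C,d));br=im.astype(int).sum(2)
ok=(d>0)&(abs(L[...,0])<.02)&(abs(L[...,1])<.16)&(d<.5)
caps=ok&(L[...,2]>.045)&(L[...,2]<.060)&(br<150)
nl,lab,st,ce=cv2.connectedComponentsWithStats(caps.astype(np.uint8))
for i in range(1,nl):
    if st[i,4]<60: continue
    q=L[lab==i]; c=cv2.minEnclosingCircle((q[:,:2]*1000).astype(np.float32)); print("cap",q.mean(0).round(4),c)
m=ok&(br>420)&(L[...,2]>.021)&(L[...,2]<.03)&(L[...,1]<0)
print("tray",np.percentile(L[m],[1,99],axis=0),L[m].min(0),L[m].max(0))
print(np.round(s["qpos"],2))
E
```

```text
13.35 [-0.00412581 -0.06168869  0.09916387] [ 0.4851591   0.13554651 -0.38862341]
cap [-0.0068  0.0702  0.0546] ((-6.433815002441406, 72.11317443847656), 7.159956932067871)
cap [-0.0079  0.0495  0.0557] ((-6.25100040435791, 49.454566955566406), 8.374409675598145)
cap [-0.0079  0.0222  0.0558] ((-6.372737407684326, 22.519271850585938), 7.786742687225342)
tray [[-0.01853939 -0.15921694  0.02123234]
 [ 0.01009962 -0.00954908  0.02728844]] [-0.01876193 -0.1599743   0.021003  ] [ 0.01030332 -0.00936484  0.02812822]
[-0.56 -0.43  2.41  0.45  0.79 -0.93]
```

View pics/w8.png

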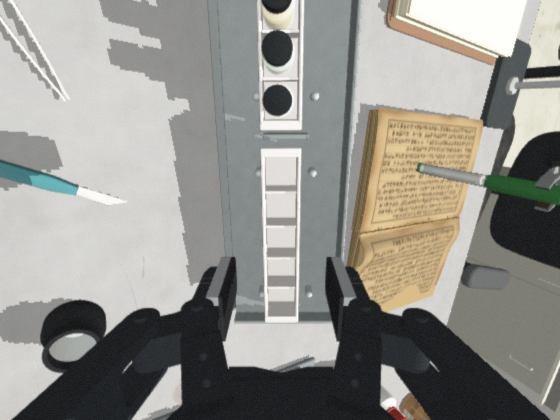

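```bash
python3 - <<'E'
from h import *
print(rel(toolR(),glob([-.0042,-.0845,.03])),rel(toolR(),glob([-.0042,-.0845,.006])))
C=camT("top");im,d=get_image("top");u,v=map(int,px("top",C,glob([0,.03,.03])));cv2.imwrite("pics/t8.png",cv2.resize(im[v-60:v+60,u-100:u+100],(800,480),interpolation=2)[:,:,::-1])
E
```

```text
([-0.0007, 0.0002, -0.0001, -0.1176, 0.0003, 0.3452], 'rows>=1.2') ([-0.0007, 0.0002, -0.0001, -0.1175, 0.0006, 0.4652], 'rows>=1.5')
```

View pics/t8.png

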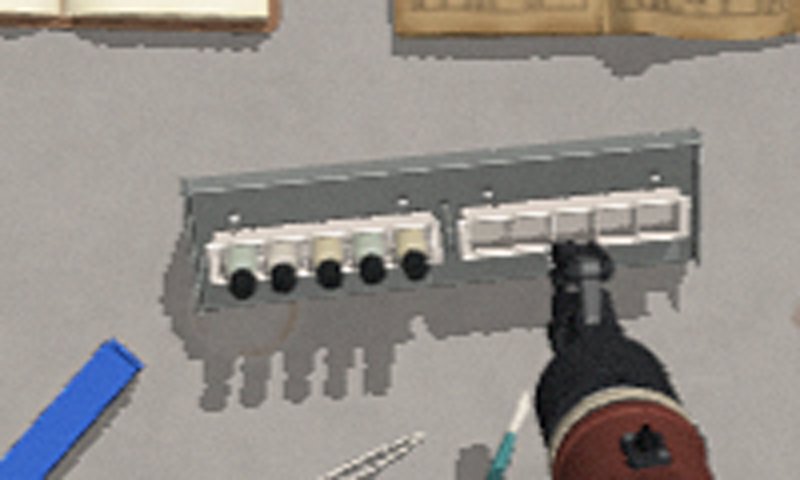

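Call:
play_rows(
  series=[
    [[0,0,0,-0.1176,0,0.2,0.1],[0,0,0,-0.1176,0,0.36,0.1],[0,0,0,-0.1176,0,0.45,0.1],[0,0,0,-0.1176,0,0.465,0.1],[0,0,0,-0.1176,0,0.465,0.1]],
  ],
)

```text
time_s: 14.08
ee_pos: [0.5202, -0.0962, 0.0502]
tcp_rot: [2.62, 0.001, 1.689]
wrist_force: [-0.4, -0.2, 0.7]
grip_width: 0.0472
```

```bash
python3 - <<'E'
from h import *
s=sense();print(s["time_s"],loc(s["ee_pos"]),s["wrist_force"],s["grip_width"])
E
```

```text
14.075 [-0.00355007 -0.084603    0.00632595] [-0.41006458 -0.22117378  0.68434068] 0.047171312521781965
```

Call:
play_rows(
  series=[
    [[0,0,0,0,0,0,-0.2],[0,0,0,0,0,0,-0.6],[0,0,0,0,0,0,-0.6],[0,0,0,0,0,0,-0.6],[0,0,0,0,0,-0.02,-0.6],[0,0,0,0,0,-0.1,-0.6],[0,0,0,0,0,-0.25,-0.6],[0,0,0,0,0,-0.4,-0.6],[0,0,0,0,0,-0.4,-0.6],[0,0,0,0,0,-0.4,-0.6]],
  ],
  squeeze=40,
)

```text
time_s: 15.32
ee_pos: [0.4805, -0.102, 0.119]
tcp_rot: [2.619, 0.001, 1.686]
wrist_force: [-1.0, 0.8, -1.7]
grip_width: 0.0282
```

```bash
python3 - <<'E'
from h import *
s=sense();T=tcp(s);print(s["time_s"],loc(s["ee_pos"]),s["wrist_force"],s["grip_width"],s["tcp_rot"])
n="wrist";C=camT(n,T);im,d=get_image(n);cv2.imwrite("pics/w9.png",im[:,:,::-1]);np.savez("pics/w9.npz",C=C,T=T,d=d,im=im)
n="side";C=camT(n);im,d=get_image(n);cv2.imwrite("pics/s9.png",im[:,:,::-1])
E
```

```text
15.325 [-0.00394269 -0.08568126  0.08596722] [-1.03845236  0.75900379 -1.66004632] 0.02818849076707395 [2.61948454e+00 1.45368762e-03 1.68647755e+00]
```

View pics/w9.png

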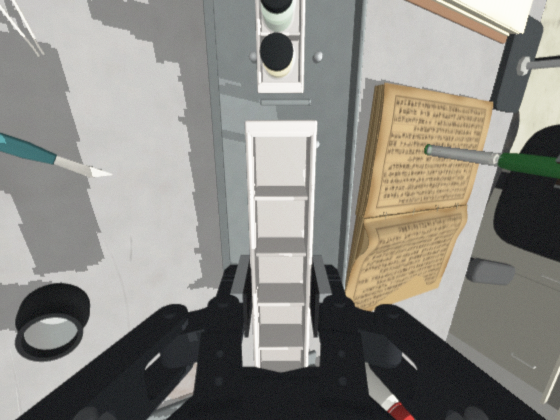

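View pics/s9.png

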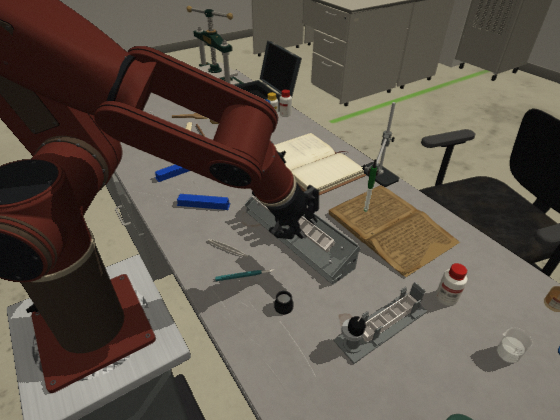

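```bash
cat >> h.py <<'E'
def downR(phi):  # tool x at heading phi, z down
    x=np.array([np.cos(phi),np.sin(phi),0]);z=np.array([0,0,-1.]);return np.stack([x,np.cross(z,x),z],1)
E
python3 - <<'E'
from h import *
z=np.load("pics/w9.npz");C=z['C'];d=z['d'];im=z['im'].astype(int);T=z['T'];br=im.sum(2)
P=unproj("wrist",C,d); Q=(P-T[:3,3])@T[:3,:3]   # tool frame
m=(d>0)&(br>400)&(abs(Q[...,1])<.02)&(abs(Q[...,0])<.09)&(Q[...,2]>-.035)&(Q[...,2]<-.005)
q=Q[m]; print(m.sum(),np.percentile(q,[1,50,99],axis=0).round(4),q.min(0),q.max(0))
h=q[abs(q[:,2]-np.median(q[:,2]))<.004]
A=np.c_[h[:,:2],np.ones(len(h))];print("rim plane z=",np.linalg.lstsq(A,h[:,2],rcond=None)[0],len(h))
e=h[h[:,0]>.069];print("end flange x",np.percentile(e[:,0],[2,50,98]),e[:,0].max(),"y",e[:,1].min(),e[:,1].max())
for a in np.arange(-.02,.075,.02):
    s_=h[abs(h[:,0]-a)<.006]; 
    if len(s_)>5: print(round(a,3),np.percentile(s_[:,1],[2,98]).round(4),len(s_))
# carrier from top0
z=np.load("pics/top0.npz");C=z['C'];d=z['d'];im=z['im'].astype(int);P=unproj("top",C,d)
m=(d>0)&(abs(P[...,0]-.525)<.09)&(abs(P[...,1]+.323)<.03)&(im.min(2)>165)&(P[...,2]<.04)
q=P[m];print(len(q),cv2.minAreaRect((q[:,:2]*1000).astype(np.float32)),q.mean(0))
print(rel(downR(0),[.50,-.235,.2]))
E
```

```text
6522 [[-0.0473 -0.0142 -0.0202]
 [ 0.0198 -0.0013 -0.0179]
 [ 0.0763  0.0143 -0.0054]] [-0.06755178 -0.01454202 -0.02512151] [ 0.07645784  0.01621214 -0.00500078]
rim plane z= [-0.0154706  -0.00781925 -0.01752517] 4732
end flange x [0.06981123 0.07331416 0.07638562] 0.07645783738956263 y -0.0143591395248463 0.014575901054549863
-0.02 [-0.0142  0.0143] 207
0.0 [-0.0137  0.014 ] 190
0.02 [-0.0141  0.0142] 528
0.04 [-0.0141  0.0143] 603
0.06 [-0.0142  0.0144] 350
180 ((524.333984375, -325.5963134765625), (145.40623474121094, 40.68879699707031), 7.436026573181152) [ 0.51109795 -0.32643254  0.02356096]
([0.1241, -0.1394, 0.5235, -0.6743, 0.2224, -0.3449], 'rows>=9.3')
```

Call:
play_rows(
  series=[
    [[0,0,0,-0.1,0.0,-0.15,-0.6],[0.01,-0.01,0.04,-0.3,0.05,-0.3,-0.6],[0.025,-0.03,0.1,-0.5,0.12,-0.34,-0.6],[0.038,-0.042,0.156,-0.6,0.17,-0.34,-0.6],[0.052,-0.058,0.215,-0.65,0.2,-0.34,-0.6],[0.065,-0.073,0.273,-0.67,0.22,-0.345,-0.6],[0.079,-0.088,0.33,-0.674,0.222,-0.345,-0.6],[0.092,-0.103,0.388,-0.674,0.222,-0.345,-0.6],[0.105,-0.118,0.445,-0.674,0.222,-0.345,-0.6],[0.124,-0.139,0.523,-0.674,0.222,-0.345,-0.6],[0.124,-0.139,0.523,-0.674,0.222,-0.345,-0.6],[0.124,-0.139,0.523,-0.674,0.222,-0.345,-0.6]],
  ],
)

```text
time_s: 16.92
ee_pos: [0.5005, -0.2351, 0.1994]
tcp_rot: [-3.141, -0.0, 0.003]
wrist_force: [-0.7, 0.4, -1.1]
grip_width: 0.028
```

```bash
python3 - <<'E'
from h import *
s=sense();T=tcp(s);print(s["time_s"],s["ee_pos"],s["tcp_rot"],s["wrist_force"],s["grip_width"],s["qpos"].round(2),abs(s["joint_velocities"]).max())
n="wrist";C=camT(n,T);im,d=get_image(n);cv2.imwrite("pics/w10.png",im[:,:,::-1]);np.savez("pics/w10.npz",C=C,T=T,d=d,im=im)
for k in ["spare_tray_mid","carrier_home","carrier_stop","cam_collar","knob_grip"]:
    print(n,k,[(np.round(w(C,x["at"]),4).tolist(),round(x["score"],2)) for x in landmark_of(n,k)])
E
```

```text
16.925 [ 0.50050321 -0.23507217  0.19943671] [-3.14073638e+00 -4.00324789e-04  3.30289116e-03] [-0.72679419  0.36646237 -1.12709435] 0.02801368592231212 [-0.58  0.07  1.75  0.    1.32  0.98] 0.04853303932756743
wrist spare_tray_mid [([0.5267, -0.3289, 0.024], 0.56)]
wrist carrier_home [([0.5283, -0.3283, 0.0459], 0.92)]
wrist carrier_stop [([0.6077, -0.3242, 0.0602], 0.63)]
wrist cam_collar [([0.4328, -0.3337, 0.0608], 0.71)]
wrist knob_grip [([0.4277, -0.3269, 0.0755], 0.72)]
```

View pics/w10.png

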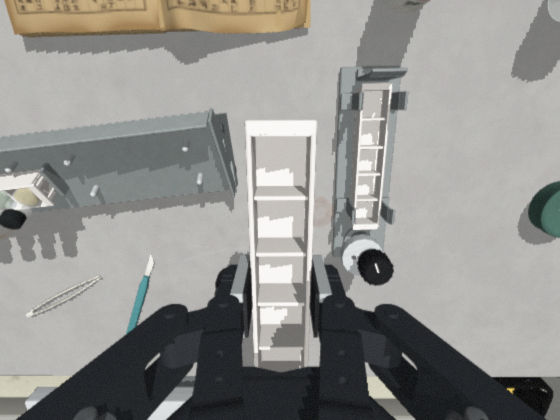

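```bash
python3 - <<'E'
from h import *
z=np.load("pics/w10.npz");C=z['C'];d=z['d'];im=z['im'].astype(int);T=z['T'];br=im.sum(2)
P=unproj("wrist",C,d)
reg=(d>0)&(P[...,1]<-.285)&(P[...,1]>-.37)&(P[...,0]>.40)&(P[...,0]<.64)
print("base z",np.histogram(P[reg][:,2],bins=np.arange(-.01,.1,.005)))
m=reg&(im.min(2)>190)&(P[...,2]>.026)&(P[...,2]<.04)&(P[...,0]>.44)
q=P[m];print(len(q),cv2.minAreaRect((q[:,:2]*1000).astype(np.float32)),np.percentile(q,[1,50,99],axis=0).round(4))
# per-x slices
for a in np.arange(.46,.60,.02):
    s_=q[abs(q[:,0]-a)<.008]
    if len(s_)>8: print(round(a,3),np.percentile(s_[:,1],[3,97]).round(4),s_[:,1].min().round(4),s_[:,1].max().round(4),len(s_))
for lo,hi in ((.044,.052),(.052,.058),(.058,.068)):
    g=reg&(P[...,2]>lo)&(P[...,2]<hi); 
    t=g&(P[...,0]>.58); q=P[t]; print(lo,"stop",len(q),np.percentile(q,[2,50,98],axis=0).round(4).tolist() if len(q) else 0)
# guides
g=reg&(P[...,2]>.046)&(P[...,2]<.07)
nl,lab,st,ce=cv2.connectedComponentsWithStats(g.astype(np.uint8))
for i in range(1,nl):
    if st[i,4]>20: q=P[lab==i];print(st[i],np.percentile(q,[2,98],axis=0).round(4).tolist())
k=reg&(P[...,2]>.08)&(P[...,2]<.1);q=P[k];print("knob",len(q),cv2.minEnclosingCircle((q[:,:2]*1000).astype(np.float32)),np.median(q[:,2]))
c=im[55:270,320:420].astype(np.uint8);cv2.imwrite("pics/w10z.png",cv2.resize(c,None,fx=2.7,fy=2.7,interpolation=2)[:,:,::-1])
E
```

```text
base z (array([   0,  267, 4829, 2898, 3321,  564,  443,  564, 1329,  135,   98,
        196,  297,  928,  131,  221,   89,   96,  146,  609,    0]), array([-0.01 , -0.005,  0.   ,  0.005,  0.01 ,  0.015,  0.02 ,  0.025,
        0.03 ,  0.035,  0.04 ,  0.045,  0.05 ,  0.055,  0.06 ,  0.065,
        0.07 ,  0.075,  0.08 ,  0.085,  0.09 ,  0.095]))
767 ((526.2572631835938, -328.6393737792969), (149.41310119628906, 29.15308952331543), 1.2266643047332764) [[ 0.4521 -0.3434  0.0265]
 [ 0.514  -0.3297  0.033 ]
 [ 0.5989 -0.3139  0.0349]]
0.46 [-0.3424 -0.3172] -0.3437 -0.3162 147
0.48 [-0.3435 -0.3159] -0.344 -0.3155 87
0.5 [-0.3433 -0.3151] -0.3434 -0.3149 56
0.52 [-0.3426 -0.3148] -0.3428 -0.3145 123
0.54 [-0.3425 -0.3144] -0.3431 -0.3139 110
0.56 [-0.3419 -0.3139] -0.3422 -0.3137 52
0.58 [-0.3407 -0.3133] -0.3408 -0.313 20
0.044 stop 117 [[0.5807, -0.3455, 0.0449], [0.5903, -0.3434, 0.049], [0.6079, -0.3104, 0.0519]]
0.052 stop 184 [[0.5808, -0.3488, 0.0523], [0.588, -0.3445, 0.0553], [0.6069, -0.3057, 0.0575]]
0.058 stop 310 [[0.6054, -0.3409, 0.0583], [0.6082, -0.326, 0.0648], [0.6118, -0.312, 0.0677]]
[365  68  43  11 366] [[0.6053, -0.3408, 0.0472], [0.6118, -0.3119, 0.0678]]
[396  91  12  19 182] [[0.579, -0.3489, 0.0465], [0.5937, -0.3432, 0.0569]]
[358  92   6  19  86] [[0.5781, -0.3106, 0.0505], [0.5933, -0.3056, 0.057]]
[385 207  10  18 132] [[0.4672, -0.351, 0.0467], [0.4824, -0.3455, 0.0569]]
[351 208   5  18  68] [[0.4663, -0.3129, 0.0481], [0.4815, -0.3076, 0.057]]
[340 235  45  41 908] [[0.4114, -0.3378, 0.0473], [0.4508, -0.3014, 0.0686]]
knob 755 ((428.9621887207031, -330.1461486816406), 16.23577880859375) 0.08743249050409713
```

View pics/w10z.png

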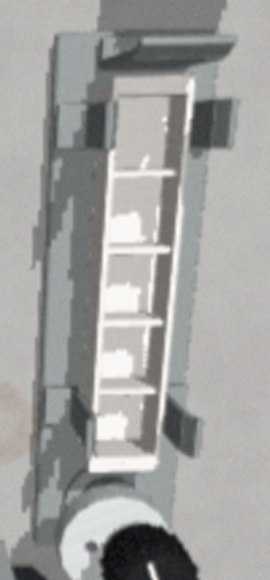

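```bash
python3 - <<'E'
from h import *
print(rel(downR(.021),[.5281,-.3281,.085]))
z=np.load("pics/w10.npz");C=z['C'];d=z['d'];im=z['im'].astype(int);T=z['T'];br=im.sum(2)
P=unproj("wrist",C,d); Q=(P-T[:3,3])@T[:3,:3]
m=(d>0)&(br>400)&(abs(Q[...,1])<.02)&(abs(Q[...,0])<.09)&(Q[...,2]>-.03)&(Q[...,2]<-.012)
h=Q[m];print(h.max(0),np.percentile(h,[1,50,99],axis=0))
A=np.c_[h[:,:2],np.ones(len(h))];print("rim plane z=",np.linalg.lstsq(A,h[:,2],rcond=None)[0],len(h))
E
```

```text
([0.0003, -0.0008, -0.0058, 0.1373, 0.465, 0.5822], 'rows>=2.4')
[ 0.07719912  0.0199614  -0.01200742] [[-0.04484265 -0.01807492 -0.02744281]
 [ 0.03205631 -0.00117152 -0.01830076]
 [ 0.07709064  0.01875464 -0.01238824]]
rim plane z= [-0.01587627 -0.00594727 -0.01733268] 5183
```

Call:
play_rows(
  series=[
    [[0,0,-0.003,0.06,0.2,0.1,-0.6],[0,0,-0.006,0.137,0.4,0.3,-0.6],[0,0,-0.006,0.137,0.465,0.45,-0.6],[0,0,-0.006,0.137,0.465,0.58,-0.6],[0,0,-0.006,0.137,0.465,0.58,-0.6],[0,0,-0.006,0.137,0.465,0.58,-0.6]],
  ],
)

```text
time_s: 17.98
ee_pos: [0.5287, -0.3286, 0.0869]
tcp_rot: [3.14, -0.004, 0.021]
wrist_force: [-0.3, 0.3, -1.3]
grip_width: 0.0278
```

```bash
python3 - <<'E'
from h import *
s=sense();T=tcp(s);print(s["time_s"],s["ee_pos"],s["tcp_rot"],s["wrist_force"])
print(rel(downR(.021),[.528,-.3281,.038]))
n="wrist";C=camT(n,T);im,d=get_image(n);cv2.imwrite("pics/w11.png",im[:,:,::-1]);np.savez("pics/w11.npz",C=C,T=T,d=d,im=im)
n="side";C=camT(n);im,d=get_image(n);u,v=map(int,px(n,C,[.53,-.33,.06]));cv2.imwrite("pics/s11.png",cv2.resize(im[v-75:v+75,u-100:u+100],(800,600),interpolation=2)[:,:,::-1])
E
```

```text
17.975 [ 0.52873361 -0.32861414  0.08692158] [ 3.13955575 -0.00384309  0.02119277] [-0.31471865  0.32205223 -1.26238472]
([0.0006, -0.0012, 0.0001, -0.0046, -0.0031, 0.2446], 'rows>=0.8')
```

View pics/w11.png

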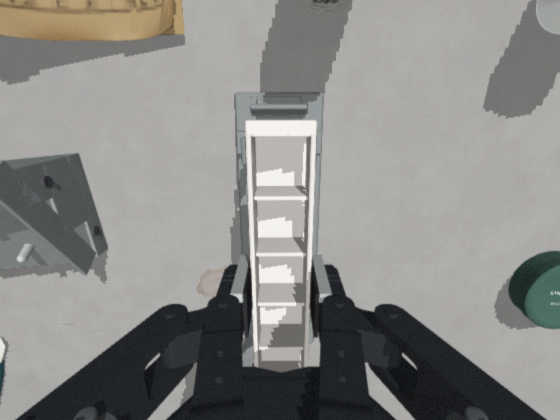

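View pics/s11.png

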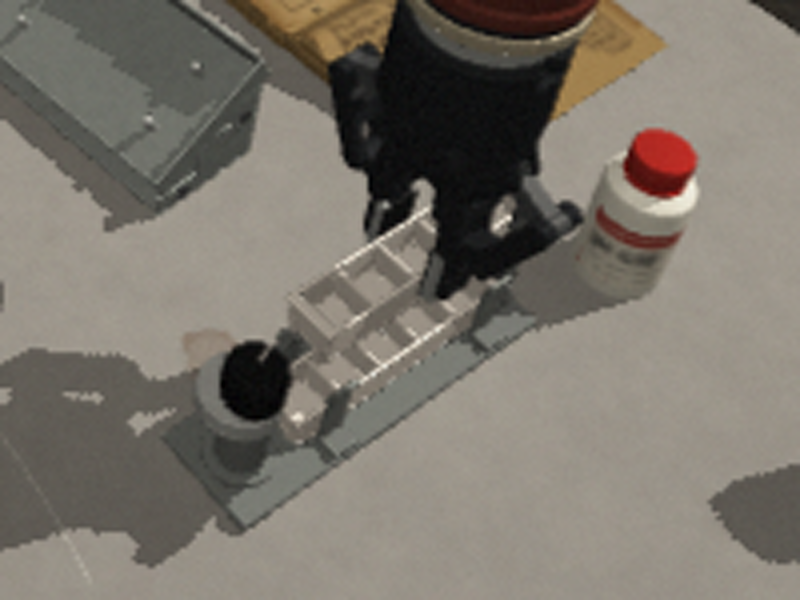

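Call:
play_rows(
  series=[
    [[0,0,0,-0.004,-0.003,0.08,-0.6],[0,0,0,-0.004,-0.003,0.15,-0.6],[0,0,0,-0.004,-0.003,0.2,-0.6],[0,0,0,-0.004,-0.003,0.215,-0.6],[0,0,0,-0.004,-0.003,0.215,-0.6]],
  ],
)

```text
time_s: 18.7
ee_pos: [0.5273, -0.3277, 0.0422]
tcp_rot: [3.141, -0.002, 0.021]
wrist_force: [0.2, -0.5, -0.8]
grip_width: 0.0281
```

```bash
python3 - <<'E'
from h import *
s=sense();T=tcp(s);print(s["time_s"],s["ee_pos"],s["tcp_rot"],s["wrist_force"],s["ft_torque"])
n="wrist";C=camT(n,T);im,d=get_image(n);cv2.imwrite("pics/w12.png",cv2.resize(im[60:260,180:380],None,fx=3,fy=3)[:,:,::-1])
P=unproj(n,C,d);Q=(P-T[:3,3])@T[:3,:3]
for c in (265,280,295):
    print(c,[(r,Q[r,c].round(4).tolist(),im[r,c].tolist()) for r in range(90,132,3)])
E
```

```text
18.7 [ 0.52733161 -0.32772576  0.04219807] [ 3.14100578e+00 -2.07119164e-03  2.07400220e-02] [ 0.2164206  -0.50946743 -0.76404217] [ 0.02734482 -0.02615254  0.00869332]
265 [(90, [0.0901, -0.0072, 0.0313], [94, 98, 98]), (93, [0.0885, -0.007, 0.027], [106, 110, 109]), (96, [0.087, -0.007, 0.0274], [105, 111, 110]), (99, [0.0855, -0.007, 0.0267], [110, 116, 115]), (102, [0.0839, -0.0046, -0.0244], [152, 157, 156]), (105, [0.0828, -0.0045, -0.0261], [137, 141, 142]), (108, [0.0818, -0.0046, -0.0243], [76, 80, 80]), (111, [0.0806, -0.0048, -0.0212], [79, 81, 83]), (114, [0.0794, -0.0049, -0.0189], [84, 88, 87]), (117, [0.076, -0.0075, 0.0335], [95, 101, 98]), (120, [0.0771, -0.005, -0.0178], [179, 178, 174]), (123, [0.076, -0.005, -0.0187], [246, 244, 242]), (126, [0.0747, -0.0051, -0.0175], [245, 243, 241]), (129, [0.0737, -0.005, -0.0192], [245, 244, 241])]
280 [(90, [0.0901, 0.0009, 0.0326], [95, 99, 100]), (93, [0.0885, 0.0009, 0.0274], [103, 107, 107]), (96, [0.087, 0.0009, 0.026], [106, 112, 110]), (99, [0.0855, 0.0009, 0.0272], [108, 113, 111]), (102, [0.0836, 0.0011, -0.144], [1
[... 441 characters left out ...]
3, 240])]
295 [(90, [0.0902, 0.0091, 0.0334], [97, 100, 100]), (93, [0.0884, 0.0088, 0.0266], [105, 110, 109]), (96, [0.087, 0.0089, 0.0273], [107, 111, 111]), (99, [0.0855, 0.0089, 0.0268], [106, 110, 112]), (102, [0.0839, 0.0066, -0.0229], [151, 156, 156]), (105, [0.0828, 0.0066, -0.0248], [141, 146, 147]), (108, [0.0817, 0.0066, -0.0237], [79, 83, 82]), (111, [0.0806, 0.0068, -0.021], [78, 80, 81]), (114, [0.0794, 0.0069, -0.0177], [80, 83, 84]), (117, [0.076, 0.0093, 0.0331], [94, 97, 96]), (120, [0.0771, 0.0069, -0.0181], [181, 180, 178]), (123, [0.076, 0.0069, -0.0197], [247, 245, 242]), (126, [0.0748, 0.007, -0.0186], [246, 244, 241]), (129, [0.0737, 0.007, -0.0189], [245, 243, 240])]
```

View pics/w12.png

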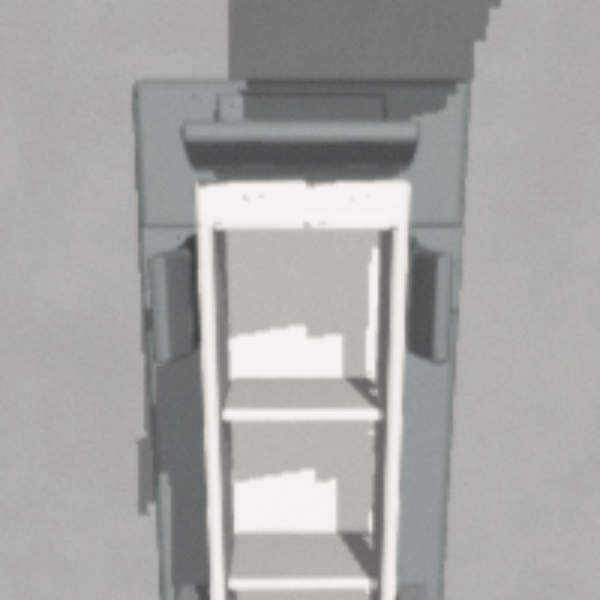

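Call:
play_rows(
  series=[
    [[0,0,0,0,0,0.012,-0.6],[0,0,0,0,0,0.024,-0.6],[0,0,0,0,0,0.024,-0.6]],
  ],
)

```text
time_s: 19.12
ee_pos: [0.5278, -0.3281, 0.0388]
tcp_rot: [3.14, -0.003, 0.021]
wrist_force: [-1.2, 0.9, 4.4]
grip_width: 0.028
```

```bash
python3 - <<'E'
from h import *
s=sense();T=tcp(s);print(s["time_s"],s["ee_pos"],s["tcp_rot"],s["wrist_force"],s["ft_torque"])
E
```

```text
19.125 [ 0.52784709 -0.32812487  0.03877438] [ 3.13997683 -0.00322845  0.02078652] [-1.17239671  0.87696526  4.36876795] [ 0.26627247  0.40209139 -0.00829313]
```

Call:
play_rows(
  series=[
    [[0,0,0,0,0,0.005,-0.6],[0,0,0,0,0,0.005,-0.6],[0,0,0,0,0,0.004,-0.3],[0,0,0,0,0,0.0,-0.1],[0,0,0,0,0,0.0,0.1],[0,0,0,0,0,0.0,0.1],[0,0,0,0,0,-0.1,0.1],[0,0,0,0,0,-0.35,0.1],[0,0,0,0,0,-0.5,0.1],[0,0,0,0,0,-0.5,0.1]],
  ],
)

```text
time_s: 20.38
ee_pos: [0.5295, -0.3296, 0.1431]
tcp_rot: [3.135, -0.009, 0.021]
wrist_force: [-0.5, 0.1, 0.2]
grip_width: 0.0469
```

```bash
python3 - <<'E'
from h import *
s=sense();T=tcp(s);print(s["time_s"],s["ee_pos"],s["tcp_rot"],s["wrist_force"],s["ft_torque"],s["qpos"].round(2))
n="wrist";C=camT(n,T);im,d=get_image(n);cv2.imwrite("pics/w13.png",im[:,:,::-1])
P=unproj(n,C,d)
m=(d>0)&(im.min(2)>150)&(abs(P[...,1]+.328)<.02)&(P[...,2]>.045)&(P[...,0]>.44)
q=P[m];A=np.c_[q[:,:2]-[.53,-.328],np.ones(len(q))];print(np.linalg.lstsq(A,q[:,2],rcond=None)[0],q.min(0),q.max(0))
n="side";C=camT(n);im,d=get_image(n);u,v=map(int,px(n,C,[.53,-.33,.06]));cv2.imwrite("pics/s13.png",cv2.resize(im[v-75:v+75,u-100:u+100],(800,600),interpolation=2)[:,:,::-1])
E
```

```text
20.375 [ 0.52950417 -0.32955051  0.14308967] [ 3.1351986  -0.00889227  0.02077582] [-0.51683243  0.09449037  0.15416631] [ 0.04761577 -0.0184551  -0.09433491] [-0.68  0.28  1.62  0.    1.23  0.87]
[ 0.04119764 -0.05436146  0.05626326] [ 0.4400015  -0.34797273  0.04503683] [ 0.67258337 -0.30824331  0.07823077]
```

View pics/w13.png

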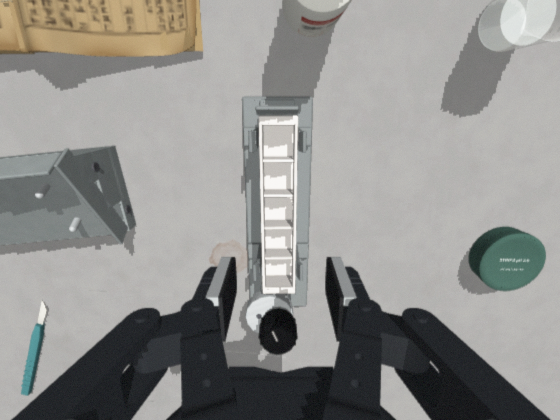

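View pics/s13.png

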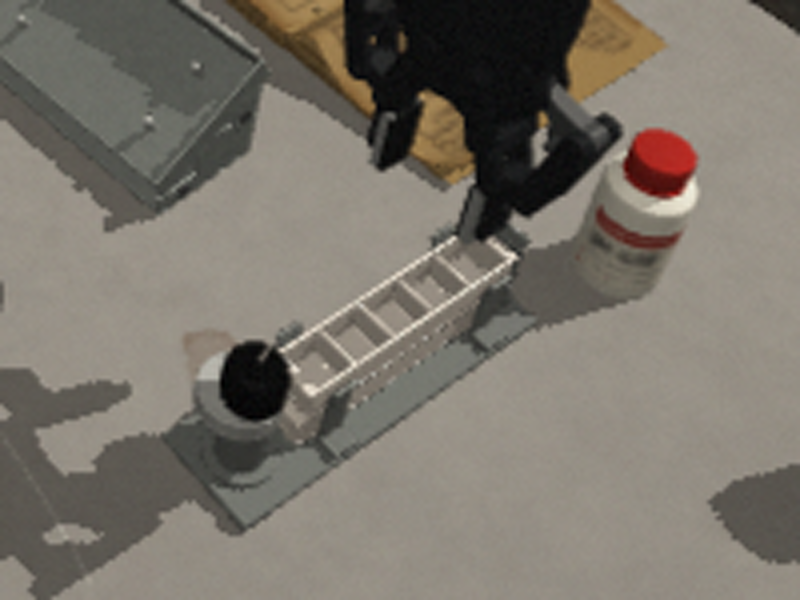

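```bash
python3 - <<'E'
from h import *
s=sense();T=tcp(s)
n="wrist";C=camT(n,T);im,d=get_image(n)
P=unproj(n,C,d)
m=(d>0)&(im.min(2)>170)&(abs(P[...,1]+.328)<.018)&(P[...,2]>.050)&(P[...,2]<.062)&(P[...,0]>.455)&(P[...,0]<.603)
q=P[m];A=np.c_[q[:,:2]-[.53,-.328],np.ones(len(q))];print(len(q),np.linalg.lstsq(A,q[:,2],rcond=None)[0],np.percentile(q,[1,99],axis=0))
k=(d>0)&(P[...,2]>.08)&(P[...,2]<.095)&(abs(P[...,0]-.429)<.03)&(abs(P[...,1]+.33)<.02);q=P[k];print("knob",len(q),cv2.minEnclosingCircle((q[:,:2]*1000).astype(np.float32)))
print(rel(downR(.8),[.429,-.3302,.11]))
print(rel(downR(.8),[.429,-.3302,.065]))
E
```

```text
1949 [ 0.00839936 -0.00255838  0.05621821] [[ 0.45581935 -0.3442994   0.05047921]
 [ 0.60266538 -0.31439854  0.05874076]]
knob 1049 ((429.6857604980469, -330.7591552734375), 16.104331970214844)
([0.0003, -0.0005, -0.248, -0.4893, 0.004, 0.1359], 'rows>=4.2')
([0.0003, -0.0005, -0.248, -0.4897, 0.0039, 0.3609], 'rows>=4.2')
```

Call:
play_rows(
  series=[
    [[0,0,-0.05,-0.15,0,0.0,0.2],[0,0,-0.1,-0.35,0.004,0.05,0.2],[0,0,-0.15,-0.488,0.004,0.1,0.2],[0,0,-0.21,-0.488,0.004,0.13,0.2],[0,0,-0.248,-0.488,0.004,0.13,0.2],[0,0,-0.248,-0.488,0.004,0.13,0.2],[0,0,-0.248,-0.488,0.004,0.13,0.2]],
  ],
)

```text
time_s: 21.4
ee_pos: [0.4294, -0.3302, 0.1108]
tcp_rot: [3.141, -0.001, 0.798]
wrist_force: [-0.3, 0.4, 0.7]
grip_width: 0.051
```

```bash
python3 - <<'E'
from h import *
s=sense();T=tcp(s);print(s["time_s"],s["ee_pos"],s["tcp_rot"],s["qpos"].round(2),s["ft_torque"])
n="wrist";C=camT(n,T);im,d=get_image(n);cv2.imwrite("pics/w14.png",im[:,:,::-1])
P=unproj(n,C,d)
k=(d>0)&(P[...,2]>.08)&(P[...,2]<.095)&(abs(P[...,0]-.429)<.03)&(abs(P[...,1]+.33)<.02)&(im.sum(2)<330);q=P[k];print("knob",len(q),cv2.minEnclosingCircle((q[:,:2]*1000).astype(np.float32)))
print(rel(downR(.8),[.4293,-.3305,.065]))
E
```

```text
21.4 [ 0.42937235 -0.3301698   0.11079174] [ 3.14059475e+00 -1.16405399e-03  7.97582942e-01] [-0.8   0.14  1.85  0.    1.14 -0.03] [-0.04214409  0.00747325  0.0279547 ]
knob 1770 ((428.9194641113281, -330.43304443359375), 16.133642196655273)
([0.0004, -0.0004, -0.0006, -0.0017, -0.0003, 0.23], 'rows>=0.7')
```

View pics/w14.png

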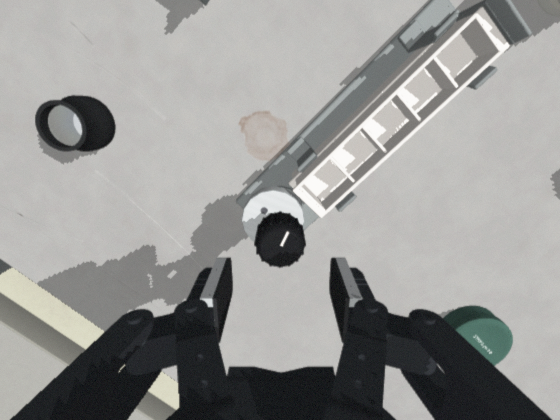

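Call:
play_rows(
  series=[
    [[0,0,0,-0.002,0,0.1,0.2],[0,0,0,-0.002,0,0.2,0.2],[0,0,0,-0.002,0,0.23,0.2],[0,0,0,-0.002,0,0.23,-0.2],[0,0,0,-0.002,0,0.23,-0.6],[0,0,0,-0.002,0,0.23,-0.6],[0,0,0,-0.002,0,0.23,-0.6],[0,0,0,-0.002,0,0.23,-0.6]],
  ],
  squeeze=80,
)

```text
time_s: 22.45
ee_pos: [0.4289, -0.3302, 0.0663]
tcp_rot: [3.141, -0.001, 0.8]
wrist_force: [-3.9, 4.1, 3.4]
grip_width: 0.0284
```

```bash
cat > st.py <<'E'
from h import *
s=sense();print(s["time_s"],s["ee_pos"].round(4),s["tcp_rot"].round(4),"F",s["wrist_force"].round(2),"M",s["ft_torque"].round(3),"j6tau",s["joint_torque"].round(3)[5],"w",round(s["grip_width"],4),"q6",s["qpos"][5].round(3))
E
python3 st.py
```

```text
22.45 [ 0.4289 -0.3302  0.0663] [ 3.1413e+00 -1.0000e-03  7.9970e-01] F [-3.86  4.06  3.42] M [ 0.618  0.687 -0.013] j6tau -0.002 w 0.0284 q6 -0.032
```

Call:
play_rows(
  series=[
    [[0,0,0.025,0,0,0,-0.6],[0,0,0.05,0,0,0,-0.6],[0,0,0.067,0,0,0,-0.6]],
  ],
)

```text
time_s: 22.82
ee_pos: [0.4288, -0.3301, 0.0663]
tcp_rot: [-3.141, -0.001, 0.587]
wrist_force: [-4.2, 3.3, 3.2]
grip_width: 0.0275
```

```bash
python3 st.py
```

```text
22.825 [ 0.4288 -0.3301  0.0663] [-3.1414e+00 -1.0000e-03  5.8740e-01] F [-4.18  3.31  3.22] M [0.622 0.748 0.084] j6tau -0.404 w 0.0275 q6 0.18
```

Call:
play_rows(
  series=[
    [[0,0,0.022,0,0,0,-0.6],[0,0,0.022,0,0,0,-0.6]],
  ],
)

```text
time_s: 23.08
ee_pos: [0.4288, -0.3301, 0.0663]
tcp_rot: [-3.141, -0.001, 0.519]
wrist_force: [-4.3, 4.3, 4.4]
grip_width: 0.0276
```

```bash
python3 st.py
```

```text
23.075 [ 0.4288 -0.3301  0.0663] [-3.1412e+00 -1.0000e-03  5.1930e-01] F [-4.32  4.32  4.37] M [ 0.697  0.775 -0.072] j6tau 0.242 w 0.0276 q6 0.248
```

Call:
play_rows(
  series=[
    [[0,0,0.022,0,0,0,-0.6],[0,0,0.022,0,0,0,-0.6]],
  ],
)

```text
time_s: 23.32
ee_pos: [0.4288, -0.3301, 0.0663]
tcp_rot: [-3.141, -0.001, 0.45]
wrist_force: [-4.3, 4.8, 4.8]
grip_width: 0.0279
```

```bash
python3 st.py
```

```text
23.325 [ 0.4288 -0.3301  0.0663] [-3.1411e+00 -9.0000e-04  4.5030e-01] F [-4.29  4.82  4.78] M [ 0.73   0.797 -0.027] j6tau 0.233 w 0.0279 q6 0.318
```

Call:
play_rows(
  series=[
    [[0,0,0.022,0,0,0,-0.6],[0,0,0.022,0,0,0,-0.6]],
  ],
)

```text
time_s: 23.58
ee_pos: [0.4287, -0.33, 0.0663]
tcp_rot: [-3.141, -0.001, 0.381]
wrist_force: [-5.8, 5.1, 4.4]
grip_width: 0.028
```

```bash
python3 st.py
```

```text
23.575 [ 0.4287 -0.33    0.0663] [-3.141e+00 -8.000e-04  3.813e-01] F [-5.79  5.09  4.4 ] M [0.72  0.83  0.003] j6tau 0.265 w 0.028 q6 0.387
```

Call:
play_rows(
  series=[
    [[0,0,0.022,0,0,0,-0.6],[0,0,0.022,0,0,0,-0.6]],
  ],
)

```text
time_s: 23.82
ee_pos: [0.4286, -0.33, 0.0663]
tcp_rot: [-3.141, -0.0, 0.313]
wrist_force: [-4.9, 4.8, 5.0]
grip_width: 0.0276
```

```bash
python3 st.py
```

```text
23.825 [ 0.4286 -0.33    0.0663] [-3.1408e+00 -4.0000e-04  3.1260e-01] F [-4.91  4.81  4.99] M [0.707 0.865 0.103] j6tau 0.347 w 0.0276 q6 0.455
```

Call:
play_rows(
  series=[
    [[0,0,0.022,0,0,0,-0.6],[0,0,0.022,0,0,0,-0.6]],
  ],
)

```text
time_s: 24.08
ee_pos: [0.4285, -0.3299, 0.0663]
tcp_rot: [-3.141, -0.0, 0.244]
wrist_force: [-5.6, 5.2, 4.5]
grip_width: 0.0276
```

```bash
python3 st.py
```

```text
24.075 [ 0.4285 -0.3299  0.0663] [-3.1406e+00 -2.0000e-04  2.4390e-01] F [-5.59  5.22  4.5 ] M [0.739 0.949 0.295] j6tau 0.536 w 0.0276 q6 0.524
```

Call:
play_rows(
  series=[
    [[0,0,0.017,0,0,0,-0.6],[0,0,0.017,0,0,0,-0.6]],
  ],
)

```text
time_s: 24.32
ee_pos: [0.4285, -0.3299, 0.0662]
tcp_rot: [-3.141, -0.0, 0.191]
wrist_force: [-5.4, 5.3, 4.6]
grip_width: 0.028
```

```bash
python3 st.py
```

```text
24.325 [ 0.4285 -0.3299  0.0662] [-3.1405 -0.      0.1908] F [-5.43  5.31  4.58] M [0.798 0.928 0.36 ] j6tau 0.556 w 0.028 q6 0.577
```

Call:
play_rows(
  series=[
    [[0,0,0.017,0,0,0,-0.6],[0,0,0.017,0,0,0,-0.6]],
  ],
)

```text
time_s: 24.58
ee_pos: [0.4285, -0.3298, 0.0663]
tcp_rot: [-3.14, 0.0, 0.137]
wrist_force: [-5.1, 5.2, 4.6]
grip_width: 0.0277
```

```bash
python3 st.py
```

```text
24.575 [ 0.4285 -0.3298  0.0663] [-3.1405e+00  1.0000e-04  1.3740e-01] F [-5.14  5.19  4.55] M [0.796 0.963 0.363] j6tau 0.561 w 0.0277 q6 0.631
```

Call:
play_rows(
  series=[
    [[0,0,0.017,0,0,0,-0.6],[0,0,0.017,0,0,0,-0.6]],
  ],
)

```text
time_s: 24.82
ee_pos: [0.4285, -0.3298, 0.0663]
tcp_rot: [-3.14, 0.0, 0.084]
wrist_force: [-5.6, 5.3, 4.6]
grip_width: 0.0277
```

```bash
python3 st.py; python3 - <<'E'
from h import *
im,d=get_image("wrist");cv2.imwrite("pics/w15.png",im[:,:,::-1])
E
```

```text
24.825 [ 0.4285 -0.3298  0.0663] [-3.1404e+00  1.0000e-04  8.4000e-02] F [-5.57  5.32  4.65] M [0.778 0.966 0.359] j6tau 0.562 w 0.0277 q6 0.684
```

View pics/w15.png

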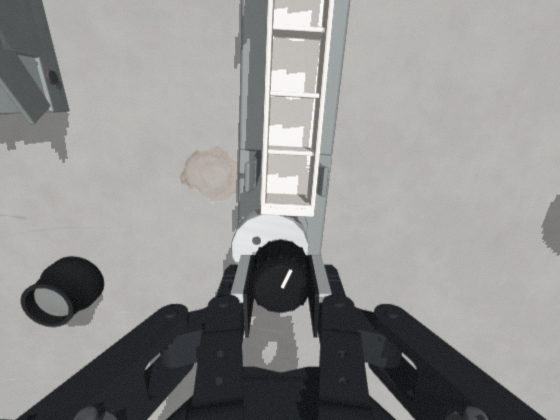

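Call:
play_rows(
  series=[
    [[0,0,0.012,0,0,0,-0.6],[0,0,0.012,0,0,0,-0.6]],
  ],
)

```text
time_s: 25.12
ee_pos: [0.4285, -0.3298, 0.0662]
tcp_rot: [-3.14, 0.0, 0.047]
wrist_force: [-6.6, 6.1, 5.2]
grip_width: 0.0279
```

```bash
python3 st.py
```

```text
25.125 [ 0.4285 -0.3298  0.0662] [-3.1404e+00  3.0000e-04  4.6500e-02] F [-6.55  6.1   5.19] M [0.758 1.02  0.333] j6tau 0.518 w 0.0279 q6 0.722
```

Call:
play_rows(
  series=[
    [[0,0,0,0,0,0,-0.3],[0,0,0,0,0,0,0.0],[0,0,0,0,0,0,0.2],[0,0,0,0,0,0,0.2],[0,0,0,0,0,-0.05,0.2],[0,0,0,0,0,-0.2,0.2],[0,0,0,0,0,-0.4,0.2],[0,0,0,-0.1,0,-0.7,0.2],[0,0,0,-0.15,0,-0.9,0.2],[0,0,0,-0.15,0,-0.9,0.2]],
  ],
)

```text
time_s: 26.38
ee_pos: [0.4004, -0.3342, 0.251]
tcp_rot: [3.133, -0.008, 0.045]
wrist_force: [0.8, 0.3, -0.2]
grip_width: 0.0515
```

```bash
python3 st.py; python3 - <<'E'
from h import *
T=tcp();C=camT("wrist",T);im,d=get_image("wrist");cv2.imwrite("pics/w16.png",im[:,:,::-1]);P=unproj("wrist",C,d)
m=(d>0)&(im.min(2)>170)&(abs(P[...,1]+.328)<.018)&(P[...,2]>.050)&(P[...,2]<.062)&(P[...,0]>.455)&(P[...,0]<.615)
q=P[m];A=np.c_[q[:,:2]-[.53,-.328],np.ones(len(q))];print(len(q),np.linalg.lstsq(A,q[:,2],rcond=None)[0],q.min(0),q.max(0))
C=camT("top");im,d=get_image("top");u,v=map(int,px("top",C,glob([0,.03,.03])));cv2.imwrite("pics/t16.png",im[:,:,::-1])
C=camT("side");im,d=get_image("side");cv2.imwrite("pics/s16.png",im[:,:,::-1])
a=cv2.resize(im[170:380,230:440],(800,800),interpolation=2)[:600];cv2.imwrite("pics/s16z.png",cv2.resize(im[180:330,240:440],(800,600),interpolation=2)[:,:,::-1])
E
```

```text
26.375 [ 0.4004 -0.3342  0.251 ] [ 3.1332 -0.0083  0.0452] F [ 0.81  0.34 -0.15] M [-0.051 -0.006 -0.025] j6tau -0.069 w 0.0515 q6 0.678
939 [-0.00385365 -0.01555524  0.05666791] [ 0.45503679 -0.34486051  0.05024859] [ 0.58006256 -0.31422623  0.06015052]
```

View pics/w16.png

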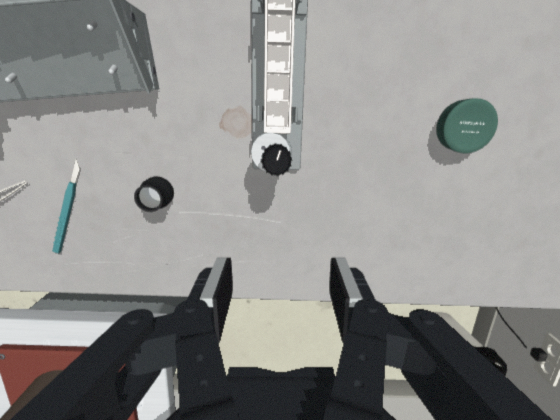

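View pics/t16.png

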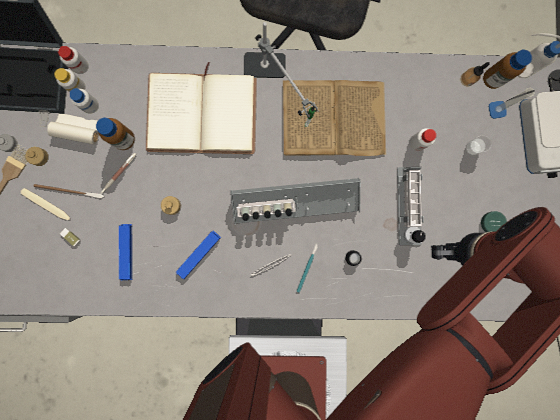

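View pics/s16.png

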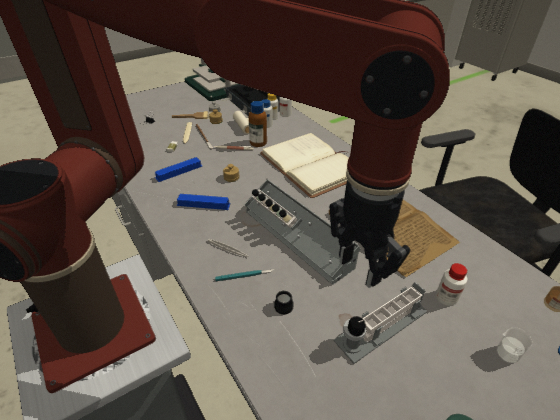

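Call:
play_rows(
  series=[
    [[0,0,0,0.25,0,0.1,0.2],[0,0,0,0.5,0,0.25,0.2],[0,0,0,0.6,-0.02,0.35,0.2],[0,0,0,0.6,-0.02,0.35,0.2],[0,0,0,0.6,-0.02,0.35,0.2]],
  ],
)

```text
time_s: 27.15
ee_pos: [0.5182, -0.3225, 0.1752]
tcp_rot: [3.142, -0.001, 0.046]
wrist_force: [-0.3, -0.0, 0.5]
grip_width: 0.0513
```

```bash
python3 st.py; python3 - <<'E'
from h import *
T=tcp();C=camT("wrist",T);im,d=get_image("wrist");P=unproj("wrist",C,d)
m=(d>0)&(im.min(2)>170)&(abs(P[...,1]+.328)<.018)&(P[...,2]>.050)&(P[...,2]<.062)&(P[...,0]>.445)&(P[...,0]<.615)
q=P[m];A=np.c_[q[:,:2]-[.53,-.328],np.ones(len(q))];print(len(q),np.linalg.lstsq(A,q[:,2],rcond=None)[0],q.min(0),q.max(0))
u,v=map(int,px("wrist",C,[.52,-.329,.056]));print(u,v)
a=im[max(v-130,0):v+130,u-100:u+100];cv2.imwrite("pics/w17.png",cv2.resize(a,None,fx=2.2,fy=2.2,interpolation=2)[:,:,::-1])
E
```

```text
27.15 [ 0.5182 -0.3225  0.1752] [ 3.1415e+00 -1.0000e-03  4.6000e-02] F [-0.25 -0.04  0.47] M [-0.015  0.015 -0.03 ] j6tau 0.005 w 0.0513 q6 0.839
1845 [0.00210376 0.00163555 0.05653081] [ 0.44500788 -0.34448559  0.05003867] [ 0.60568353 -0.31052957  0.05980797]
286 198
```

View pics/w17.png

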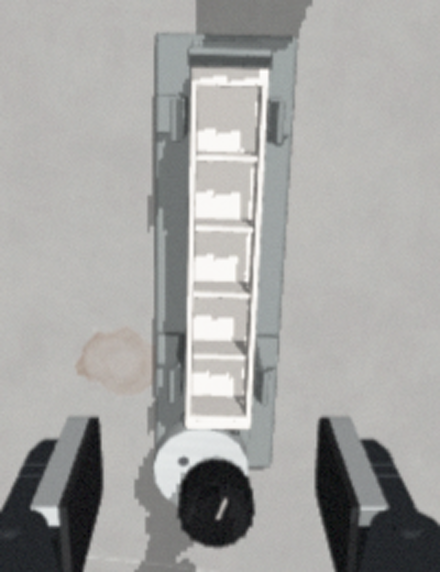

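```bash
python3 -c "
from plant import *
print(sign_off())"
```

```text
the job is handed in; nothing more can be done
None
```

I did the whole job in the order asked and handed it in at about 27 s, with the arm clear of everything.

**What I did**
- I moved both vials from the emptier tray into the free cells of the fuller one.
- I then lifted the emptied tray out of the rack, laid it on the spare tray in the carrier and turned the knob clockwise.

**What the last checks showed**
- **Vials:** Pictures from the top and side cameras show five upright vials, one per cell, in the fuller tray. The first vial I moved had its cap at the same height as the others. The second I judged by the height at which it met the cell floor and by the pictures only.
- **Tray in the carrier:** It lies level, to about 0.1–0.2 degrees. Its top edge is 56 mm above the table, as it should be, and its flange is at the stop face (0.6057 against about 0.606 m). The cam is against its other end.
- **Knob:** The torque once the hand had stopped rose and then levelled off: 0.10, 0.30, 0.36, 0.36, 0.36, 0.33 N m. I stopped about 10 degrees past where it levelled, out of about 43 degrees in total. The white mark on the knob turned with the fingers, so they were not slipping on it.
- **Brass weight:** It was never touched and stands at the same place in the top picture.

**What disagreed:** The gripper read 1–3 mm narrower than the listed sizes: 18.5–19 mm on vials of 20–21 mm, 28 mm on the knob of 31 mm. Setting the second vial down pressed with about 15 N, more than the first, but it met the floor at the same height as the first.

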